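Cull the faulty heating-block inserts from their case

ROBOT

A 7-joint arm with a two-finger parallel gripper is mounted at the origin on a cart in front of the work surface, level with it; the furniture and walls round the work are solid. World frame = base frame: x ahead of the robot, y to its left, z up, the work surface at z = 0. Lengths are in m, angles in rad, forces in N, time in s.
With the tool pointing down it reaches from about 0.4 to 0.925 m from the base axis. Payload 5.6 kg.
Tool frame: the origin (TCP) lies at the very end of the fingers, on their centre line; the grasp point (between the pads) lies 19 mm behind it (env.grip_depth is the distance from the TCP to the grasp point, in m); z points along the fingers, y is the direction in which the jaws open and shut (so a half turn about z gives the same grasp; the last joint's range is limited). The gripper opens to 85 mm and grips with 20 to 120 N. Pads are 22 mm wide; open, the fingers measure 114 mm over their backs; the gripper's body (76 mm by 85 mm) begins 54 mm behind the grasp point. The pads swing forward as they close: fully open they stand 13 mm farther back than shut.
Start: joints at [-0.043, 0.468, -0.012, 1.603, 0.006, 1.071, -0.056], TCP at [0.65, -0, 0.205] pointing down, gripper open.
Joint ranges: [-2.53, 2.53], [-0.31, 2.02], [-1.57, 1.55], [0.28, 2.44], [-1.29, 4.43], [0.15, 1.84], [-2.92, 2.92]. Speed limits (rad/s): [2.57, 2.57, 3.14, 3.14, 3.14, 3.14, 3.14].

INTERFACE

Orientations are given as a rotation vector (axis times angle).
In Python, from plant import env gives the robot as it stands.
- The arm moves only by the tool send_rows, never from a script. Its argument "deltas" is one flat list of numbers, 6 for each row, row after row: the shift along the tool's x, y, z in mm, then the turn, a rotation vector about the tool's x, y, z in degrees. In form: [tx, ty, tz, ax, ay, az, tx, ty, tz, ax, ay, az, ...]. A call has 1 to 8 rows; each row shifts and turns the commanded pose from where the row before left it, along the tool's axes as they then stand; what a row does not reach is not made up. A row lasts 1/8 s, in which the tool goes at most 62.5 mm and 10.7 degrees, less where a joint would pass 70% of its speed; a pose out of reach is approached as far as the arm can. A call is refused whole if a number of a shift passes 62.5 or a number of a turn 10.7, either way. A call with a gripper value outside its range is refused whole. "fingers" is the closure, from -1 (fully open) to 1 (shut), set as the call begins (left out, the last holds). The fingers move at their own pace and stop on an object; "squeeze" is the grip in N (left out, the last holds). Time passes only in rows, so rows that do not move let the fingers close. It gives the time, the measured TCP pose, the force and the opening at its end, in the units of the state.
- env.sense(): the state, without advancing time (a new reading comes with each control period).
- env.read_camera(name): name is "scene" or "side" or "wrist"; returns a dict with "img" (400x640x3 uint8, blue, green, red), "depth" (400x640 float32, m along the optical axis (not along the pixel's ray), 0 where there is no reading), "fov_y" (degrees; the focal length in pixels is half the picture's height over the tangent of half this angle, whatever the lens; pixels are square), "cx", "cy" (the principal point, pixels), "dist" ([k1, k2, p1, p2, k3] as OpenCV has them; the pictures are not rectified), "R" (3x3) and "t" (3): a world point X has camera coordinates R X + t. Camera axes: x right, y down, z forward; pixel columns grow to the right and rows downward; lengths in m; the calibration is good to about 2 mm. A picture is of the moment at which its call begins.
- env.sign_off(): hands the job in, once; it reports no verdict.
Trained networks look in a picture, given as the dict that the camera call returned (one of the last four; its "shot" number tells which), for a name from the list of things; names that differ only in an ending like _2 or _b are one class to them, and where a whole thing is asked for, a point or a joint stands for the part that bears it (a point fixed in the world has none). Each returns a list of dicts, best first, with "p" (0 to 1); they miss things now and then, are a little off and sometimes report something else, mostly with a low value. They report only what shows in the picture. A call takes as long as a camera call.
- env.silhouettes(picture, name): "mask" (400x640 bool, what is visible of it) and "bbox" ([left, top, right, bottom] in pixels, round what is visible of it).
The state is a dict: "clock": time; "joint_positions": joint angles; "joint_velocities": joint speeds; "effort": joint torques, N m; "eef_pos": TCP position; "eef_rot": TCP orientation; "contact_force": force on the tool from outside, world axes, zero at the start; "ft_torque": the same for the moment, N m; "gripper_width": finger opening in m.
Only numpy, scipy, OpenCV 4.12 (cv2) and the standard library are available. Lean on these libraries where they do the work, as an engineer would, in place of code of your own. Each camera call takes 0.05 s, during which the arm holds its last target.

TASK

Squeeze the two side tabs of the clear cover together to free it, lift it off the insert case and set it upright on the bench clear of the case. Then cull the two faulty aluminium inserts, the one with a broken-off corner and the short one: lift each out by its long sides, set it down on the bench, take it again by its two ends and lower it upright to the floor of the narrow white reject box without dropping it. Leave the three sound inserts standing in the case, disturb nothing else on the bench, and leave the cover standing on the bench.

Things in the scene. Friction and masses are not known exactly. Their poses are not given: they have to be found in the camera images.
- case: fixed grey base of the insert case, 340 mm long (y) x 80 mm wide (x), origin under its centre. Floor 4 mm thick; a rim (inside 33 x 317 mm, top 12 mm above the bench) holds a row of five inserts, long axes along y, 63 mm apart, ends almost touching. At mid-length on each long side a keeper (44 mm along y, 32 to 39 mm from the centre line, 14.5 mm high) hooks over the foot of a cover tab
- cover: clear plastic cover, open below, 330 mm long (y) x 46 mm wide (x) x 51 mm high, 0.14 kg; origin at the centre of its open underside, z up. It starts on the case floor, 4 mm above the bench, parallel to the case. A grey ribbed spring tab at mid-length of each long side (see joints) holds it by a foot, 35 mm from the centre line, caught under the case's keeper
- cover_grip (a point): point on the cover midway between its two tabs, 34 mm above the cover's underside: the height to squeeze at. The tabs are 40 mm long (y), reach from 2 to 45 mm above the underside, outer faces 60 mm apart (across x), 49 mm when fully pressed; that frees the cover, and it can be carried by the squeezed tabs
- tab_near (a joint): travel of the tab on the cover's -x side, m: 0 out, 0.0055 fully pressed in (about 5 N); springs back
- tab_far (a joint): travel of the tab on the cover's +x side, m: 0 out, 0.0055 fully pressed in (about 5 N); springs back
- insert_1: sound plain aluminium insert, a block 60 mm long (y) x 30 mm wide (x) x 40 mm high with three wells in its top, about 0.18 kg; origin at the centre of its underside, z up
- insert_2: sound insert, the same as insert_1
- insert_3: sound insert, the same as insert_1
- insert_chipped: faulty insert: 60 x 30 x 40 mm like the sound ones but with two wells left and one corner broken off over its full height (15 mm along y, 12 mm along x, at +x +y); its +y end face spans only x -15 to +3 mm. Origin at the centre of the underside of the unbroken block, y along its length, z up
- insert_short: faulty insert: only 44 mm long (y), 30 mm wide (x), 40 mm high, two wells; origin at the centre of its underside, z up
- reject_box: narrow white open-topped box fixed to the bench, 246 mm long (x) x 59 mm wide over its rim (y) x 62 mm high; inside 238 x 46 mm, floor 4 mm above the bench; origin under its centre. It holds both faulty inserts one behind the other, long axes along the box's. It is too narrow for fingers at an insert's long sides. It stands to the left or to the right of the case
- book: closed green lab book, 210 x 148 x 13 mm, lies fixed on the other side of the case from the reject box; origin under its centre
- timer: loose round kitchen-type timer, 62 mm across, 35 mm high, origin under its centre; a bystander
- agar_dish: loose petri dish of agar, 94 mm across, 17 mm high, origin under its centre; a bystander
- flask: loose blue squeeze bottle, 62 mm across, 90 mm high, origin under its centre; a bystander
- marker: loose red and white marker pen, 135 mm long (its y), lying on the book; a bystander

How it is judged:
On the way, in this order (a step that is already met when the one before it is completed fails the run):
1. both tabs are pressed in together while the cover is still on the case (value of joint each of tab_near, tab_far above 0.0042 m and distance between cover and case below 0.012 m), for 0.1 s.
2. the cover stands upright on the bench clear of the case, released (height (world z) of cover below 0.012 m and angle between cover's own z axis and vertical below 0.1 rad and horizontal distance between cover and case above 0.08 m and contact force between cover and case below 0.01 N and contact force between the fingers and cover below 0.05 N and linear speed of cover below 0.02 m/s), for 0.2 s.
3. a faulty insert stands upright on the bench, outside case and reject box, released (((height (world z) of insert_chipped below 0.012 m and angle between insert_chipped's own z axis and vertical below 0.12 rad and not (x of insert_chipped in the frame of case between -0.055 and 0.055 m and y of insert_chipped in the frame of case between -0.19 and 0.19 m) and not (x of insert_chipped in the frame of reject_box between -0.14 and 0.14 m and y of insert_chipped in the frame of reject_box between -0.04 and 0.04 m) and contact force between the fingers and insert_chipped below 0.05 N and linear speed of insert_chipped below 0.02 m/s) or (height (world z) of insert_short below 0.012 m and angle between insert_short's own z axis and vertical below 0.12 rad and not (x of insert_short in the frame of case between -0.055 and 0.055 m and y of insert_short in the frame of case between -0.19 and 0.19 m) and not (x of insert_short in the frame of reject_box between -0.14 and 0.14 m and y of insert_short in the frame of reject_box between -0.04 and 0.04 m) and contact force between the fingers and insert_short below 0.05 N and linear speed of insert_short below 0.02 m/s))), for 0.1 s.
4. a faulty insert stands on the floor of the reject box (((x of insert_chipped in the frame of reject_box between -0.119 and 0.119 m and y of insert_chipped in the frame of reject_box between -0.023 and 0.023 m and z of insert_chipped in the frame of reject_box between 0 and 0.01 m and angle between insert_chipped's own z axis and vertical below 0.12 rad) or (x of insert_short in the frame of reject_box between -0.119 and 0.119 m and y of insert_short in the frame of reject_box between -0.023 and 0.023 m and z of insert_short in the frame of reject_box between 0 and 0.01 m and angle between insert_short's own z axis and vertical below 0.12 rad))), for 0.2 s.
At the end, for the whole second after the job is handed in: Both faulty inserts stand upright (within 7 degrees), at rest, on the reject box floor (within 6 mm); the three sound inserts stand in the rim of the case; the cover stands upright on the bench, off the case, its centre over 80 mm from the case centre, released (all of step 2 and x of insert_chipped in the frame of reject_box between -0.119 and 0.119 m and y of insert_chipped in the frame of reject_box between -0.023 and 0.023 m and z of insert_chipped in the frame of reject_box between 0 and 0.01 m and angle between each of insert_chipped, insert_short's own z axis and vertical below 0.12 rad and x of insert_short in the frame of reject_box between -0.119 and 0.119 m and y of insert_short in the frame of reject_box between -0.023 and 0.023 m and z of insert_short in the frame of reject_box between 0 and 0.01 m and linear speed of each of insert_chipped, insert_short below 0.02 m/s and x of insert_1 in the frame of case between -0.012 and 0.012 m and y of insert_1 in the frame of case between -0.158 and 0.158 m and z of each of insert_1, insert_2, insert_3 in the frame of case below 0.009 m and angle between each of insert_1, insert_2, insert_3's own z axis and vertical below 0.1 rad and x of insert_2 in the frame of case between -0.012 and 0.012 m and y of insert_2 in the frame of case between -0.158 and 0.158 m and x of insert_3 in the frame of case between -0.012 and 0.012 m and y of insert_3 in the frame of case between -0.158 and 0.158 m); the robot touches nothing.
It fails at once if a faulty insert is dropped into the reject box (falls freely at over 0.45 m/s, that is about 10 mm, below the rim) ((x of insert_chipped in the frame of reject_box between -0.119 and 0.119 m and y of insert_chipped in the frame of reject_box between -0.023 and 0.023 m and z of insert_chipped in the frame of reject_box below 0.06 m and linear speed of insert_chipped above 0.45 m/s and contact force between the fingers and insert_chipped below 0.5 N) or (x of insert_short in the frame of reject_box between -0.119 and 0.119 m and y of insert_short in the frame of reject_box between -0.023 and 0.023 m and z of insert_short in the frame of reject_box below 0.06 m and linear speed of insert_short above 0.45 m/s and contact force between the fingers and insert_short below 0.5 N)).
It fails at once if a sound insert is taken from the case or toppled (moved over 30 mm or tilted over 0.3 rad) (distance of any of insert_1, insert_2, insert_3 from where it was at the start of the episode above 0.03 m or angle between any of insert_1, insert_2, insert_3's own z axis and vertical above 0.3 rad).
It fails at once if the timer, agar dish, flask or marker is moved more than 30 mm (distance of any of timer, agar_dish, flask, marker from where it was at the start of the episode above 0.03 m).
It also fails if it takes over 72 s, if anything falls off the work surface, if the arm or the gripper's body presses on something with over 40 N, if the wrist force passes 120 N, or if a joint passes its speed limit or range.

## Working session

There is one attempt and no reset: what is moved stays moved. The work goes in short steps, Python scripts to look and compute and a tool call to move; the robot and the scene stay as the last step left them, time stands still between calls to the robot, and variables do not carry over. Pictures are saved under pics/ and viewed, and the job is handed in when it is done.

Besides the shell and the picture viewer there is one more tool, called after "Request:" as name(argument=value, ...), one argument or row to a line, values as JSON. send_rows: Moves the arm, as the interface text tells. Its arguments: {"type":"object","properties":{"deltas":{"type":"array","items":{"type":"number"}},"fingers":{"type":"number"},"squeeze":{"type":"number"}},"required":["deltas"]}

```bash
ls; mkdir -p pics; cat > h.py <<'E'
import numpy as np, cv2
from plant import env
from scipy.spatial.transform import Rotation as Ro
def K(p):
    h,w=p["img"].shape[:2]; f=h/2/np.tan(np.radians(p["fov_y"])/2)
    return np.array([[f,0,p["cx"]],[0,f,p["cy"]],[0,0,1.]])
def cloud(p):
    h,w=p["depth"].shape
    u,v=np.meshgrid(np.arange(w),np.arange(h))
    q=cv2.undistortPoints(np.stack([u,v],-1).reshape(-1,1,2).astype(np.float64),K(p),np.array(p["dist"],float)).reshape(h,w,2)
    d=p["depth"]; X=np.stack([q[...,0]*d,q[...,1]*d,d],-1)
    R=np.array(p["R"]);t=np.array(p["t"])
    W=(X-t)@R
    W[d<=0]=np.nan
    return W
def proj(p,P):
    P=np.atleast_2d(np.array(P,float))
    return cv2.projectPoints(P,cv2.Rodrigues(np.array(p["R"]))[0],np.array(p["t"],float),K(p),np.array(p["dist"],float))[0].reshape(-1,2)
E
python3 - <<'E'
from h import *
s=env.sense(); print({k:np.round(v,4) for k,v in s.items()}); print(env.grip_depth)
for n in ["scene","side","wrist"]:
    p=env.read_camera(n); cv2.imwrite(f"pics/{n}0.png",p["img"])
    R=np.array(p["R"]); print(n,p["fov_y"],p["dist"],-R.T@np.array(p["t"]),R[2])
    W=cloud(p)
    for o in ["case","cover","reject_box","book","timer","agar_dish","flask","marker","insert_1","insert_chipped","insert_short"]:
        for r in env.silhouettes(p,o)[:4]:
            m=r["mask"]; q=W[m]; q=q[~np.isnan(q[:,0])]
            print(o,round(r["p"],2),r["bbox"],np.round(np.median(q,0),3) if len(q) else None,np.round(np.percentile(q,[2,98],axis=0),3).tolist() if len(q) else None)
E
```

```text
pics
{'clock': np.float64(0.0), 'joint_positions': array([-0.043 ,  0.4684, -0.0116,  1.6037,  0.006 ,  1.0714, -0.0563]), 'joint_velocities': array([ 0.001 ,  0.0015,  0.0007, -0.0009,  0.0014,  0.0013,  0.0005]), 'effort': array([-2.00000e-04, -5.32374e+01,  2.12000e-02, -2.51299e+01,
        1.14000e-02,  7.70000e-03, -0.00000e+00]), 'eef_pos': array([ 6.494e-01, -1.000e-04,  2.040e-01]), 'eef_rot': array([-2.2206e+00, -2.2205e+00,  2.2000e-03]), 'contact_force': array([ 0.3453,  0.1372, -0.3281]), 'ft_torque': array([-0.03  ,  0.0202, -0.0147]), 'gripper_width': np.float64(0.0857)}
0.0187
scene 51.59696315065891 [-0.03863461  0.          0.          0.          0.        ] [ 1.53444889 -0.68936131  0.74439005] [-0.68692777  0.5195569  -0.50812486]
case 0.85 [278.3, 195.5, 362.0, 235.1] [0.643 0.038 0.006] [[0.609, -0.134, 0.002], [0.663, 0.191, 0.017]]
case 0.36 [327.4, 204.3, 336.3, 211.4] [0.639 0.032 0.033] [[0.636, 0.016, 0.017], [0.644, 0.053, 0.049]]
cover 0.75 [280.4, 181.9, 363.9, 233.6] [0.626 0.007 0.048] [[0.57, -0.134, 0.004], [0.654, 0.186, 0.059]]
reject_box 0.66 [1
[... 2673 characters left out ...]
64, 0.004], [0.444, -0.307, 0.064]]
timer 0.58 [131.6, 354.9, 181.5, 399.6] [ 0.392 -0.313  0.041] [[0.369, -0.364, 0.005], [0.438, -0.309, 0.063]]
agar_dish 0.58 [341.5, 308.5, 401.2, 345.0] [ 0.732 -0.232  0.017] [[0.68, -0.263, 0.003], [0.766, -0.216, 0.02]]
flask 0.78 [393.0, 99.9, 453.7, 157.6] [0.758 0.053 0.063] [[0.738, 0.024, 0.013], [0.786, 0.078, 0.092]]
flask 0.17 [241.6, 0.0, 329.5, 282.5] [0.612 0.048 0.056] [[0.576, -0.123, 0.01], [0.649, 0.173, 0.057]]
insert_1 0.25 [341.3, 308.2, 403.8, 342.0] [ 0.733 -0.232  0.017] [[0.684, -0.263, 0.006], [0.766, -0.217, 0.019]]
insert_short 0.56 [240.1, 0.0, 327.3, 277.9] [0.612 0.048 0.056] [[0.577, -0.123, 0.021], [0.648, 0.173, 0.057]]
```

```bash
python3 - <<'E'
import cv2,numpy as np
a=cv2.imread('pics/scene0.png');b=cv2.imread('pics/side0.png')
cv2.imwrite('pics/a.png',cv2.resize(a[140:290,160:430],None,fx=2.9,fy=2.9,interpolation=cv2.INTER_CUBIC))
cv2.imwrite('pics/b.png',cv2.resize(b[130:340,150:410],None,fx=2.8,fy=2.8,interpolation=cv2.INTER_CUBIC))
E
```

```text
(no output)
```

View pics/a.png

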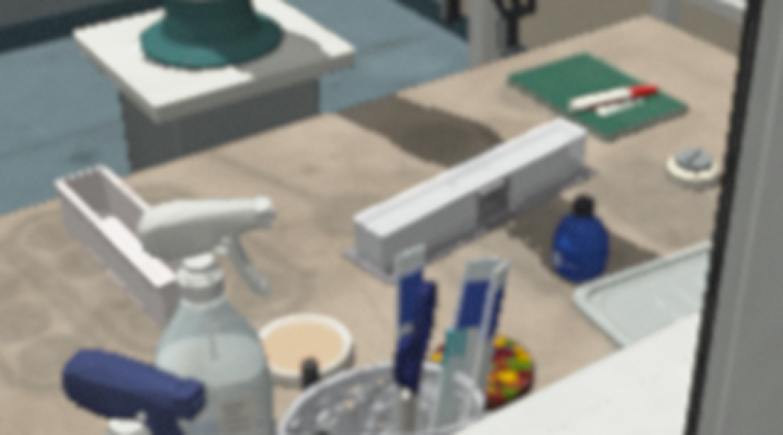

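View pics/b.png

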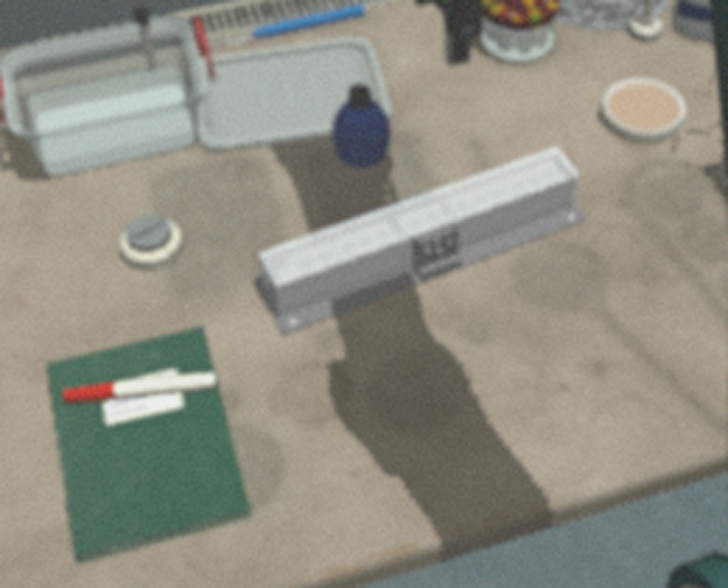

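View pics/wrist0.png

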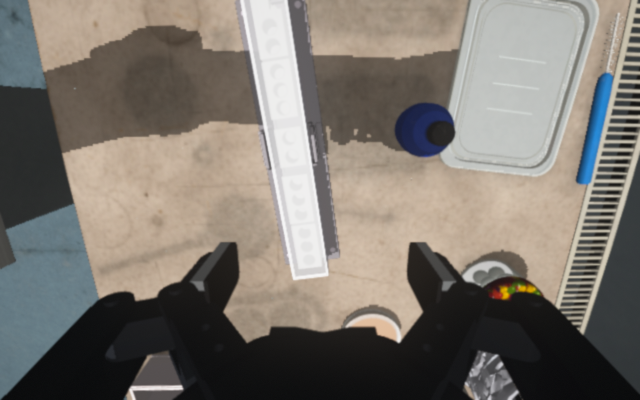

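```bash
cat >> h.py <<'E'
def rect(xy,dbg=1):
    xy=xy.astype(np.float32)
    # robust: trim isolated pts through occupancy grid of 3mm
    g=np.floor(xy/0.004).astype(int); u,inv,c=np.unique(g,axis=0,return_inverse=True,return_counts=True)
    k=c[inv.ravel()]>=max(2,np.median(c)*0.3); 
    (c,s,a)=cv2.minAreaRect(xy[k]*1000)
    return np.round(c,1),np.round(s,1),round(a,2)
E
python3 - <<'E'
from h import *
allp=[]
for n in ["scene","side","wrist"]:
    p=env.read_camera(n);W=cloud(p).reshape(-1,3)
    b=(W[:,0]>.5)&(W[:,0]<.72)&(W[:,1]>-.18)&(W[:,1]<.24)&(W[:,2]>.050)&(W[:,2]<.062)
    q=W[b]; print(n,len(q),rect(q[:,:2]),np.median(q[:,2])); allp.append(q)
    b=(W[:,0]>.54)&(W[:,0]<.68)&(W[:,1]>-.005)&(W[:,1]<.07)&(W[:,2]>.025)&(W[:,2]<.045); q=W[b]
    print('  tabslab',len(q),np.round(np.percentile(q,[1,10,50,90,99],axis=0),4).tolist())
    b=(W[:,0]>.33)&(W[:,0]<.68)&(W[:,1]>-.42)&(W[:,1]<-.27)&(W[:,2]>.056)&(W[:,2]<.068); q=W[b]
    print('  box',len(q),len(q)>20 and (rect(q[:,:2]),np.median(q[:,2])))
q=np.vstack(allp);print(rect(q[:,:2]))
w=allp[2]
# centre line from slices
ys=[];xs=[]
for y in np.arange(-.11,.18,.01):
    s=w[abs(w[:,1]-y)<.005]
    if len(s)>30: ys.append(y); xs.append((np.percentile(s[:,0],2)+np.percentile(s[:,0],98))/2)
print(np.polyfit(ys,xs,1), np.round(xs,4))
E
```

```text
scene 844 (array([613.8,  28.3]), array([ 51. , 326.1]), 7.96) 0.056013467634505126
  tabslab 82 [[0.6272, -0.0038, 0.0251], [0.6322, 0.0031, 0.0271], [0.6384, 0.0235, 0.0357], [0.6426, 0.0564, 0.0423], [0.6445, 0.0686, 0.0448]]
  box 245 ((array([ 491.9, -335.3]), array([247.4,  57.5]), 2.7), np.float64(0.06180802485913279))
side 1579 (array([609.8,  30.9]), array([ 54.6, 330.6]), 8.08) 0.05537189181779095
  tabslab 125 [[0.5788, -0.0046, 0.0252], [0.5811, 0.0016, 0.0268], [0.5854, 0.0344, 0.0349], [0.5932, 0.0614, 0.0431], [0.5976, 0.0679, 0.0448]]
  box 0 False
wrist 11802 (array([612.8,  24.1]), array([ 58.5, 315.3]), 8.78) 0.05569096342400964
  tabslab 138 [[0.583, -0.0032, 0.0251], [0.5854, 0.0085, 0.0287], [0.6353, 0.0342, 0.0387], [0.6421, 0.0587, 0.0436], [0.6434, 0.0684, 0.0448]]
  box 357 ((array([ 403.3, -314.6]), array([82.1, 30.1]), 21.81), np.float64(0.061670918072415946))
(array([613.8,  25.2]), array([ 57.5, 319. ]), 9.38)
[-0.13796945  0.61621275] [0.6317 0.63   0.6285 0.6272 0.6257 0.6246 0.6231 0.6221 0.62   0.6191
 0.6176 0.6161 0.6136 0.6131 0.6114 0.6104 0.6117 0.6087 0.6064 0.6051
 0.6035 0.6024 0.6012 0.5996 0.5983 0.5967 0.5953 0.5942 0.5927]
```

Request:
send_rows(
  deltas=[10,-12.5,25,0,0,0,10,-12.5,35,0,0,0,10,-12.5,30,0,0,0,0,0,20,0,0,-7.9,0,0,0,0,0,0,0,0,0,0,0,0],
  fingers=-1,
  squeeze=30,
)

```text
clock: 2.7
eef_pos: [0.6134, 0.0297, 0.0959]
eef_rot: [2.066, 2.365, 0.002]
contact_force: [-0.3, 0.8, 0.9]
gripper_width: 0.0854
```

```bash
python3 - <<'E'
from h import *
p=env.read_camera("wrist"); cv2.imwrite("pics/w1.png",p["img"]); W=cloud(p)
for o in ["tab_near","cover"]:
  for r in env.silhouettes(p,o)[:4]:
    q=W[r["mask"]];q=q[~np.isnan(q[:,0])];print(o,round(r["p"],2),r["bbox"],np.round(np.percentile(q,[2,50,98],axis=0),3).tolist())
w=W.reshape(-1,3);w=w[(w[:,2]>.05)&(w[:,2]<.06)&(abs(w[:,0]-.61)<.06)]
ys=[];xs=[]
for y in np.arange(-.15,.2,.01):
    s=w[abs(w[:,1]-y)<.005]
    if len(s)>30: ys.append(y); xs.append((np.percentile(s[:,0],2)+np.percentile(s[:,0],98))/2)
print(np.polyfit(ys,xs,1), len(ys),w[:,1].min(),w[:,1].max())
E
```

```text
tab_near 0.77 [281.0, 176.6, 293.0, 225.9] [[0.58, 0.01, 0.032], [0.585, 0.029, 0.049], [0.588, 0.046, 0.051]]
cover 0.95 [285.7, 0.1, 363.7, 334.6] [[0.577, -0.076, 0.045], [0.607, 0.066, 0.056], [0.641, 0.165, 0.057]]
[-0.13468064  0.61578645] 26 -0.08687820300202834 0.17127332533433728
```

View pics/w1.png

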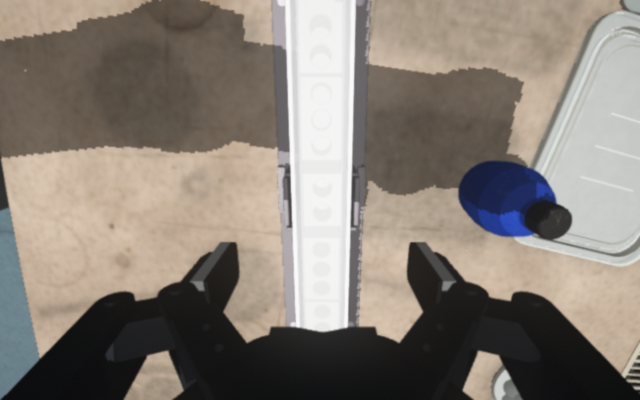

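Request:
send_rows(
  deltas=[2,-1.5,20,0,0,0,0,0,20,0,0,0,0,0,20,0,0,0,0,0,16,0,0,0,0,0,0,0,0,0,0,0,0,0,0,0],
)

```text
clock: 3.6
eef_pos: [0.6112, 0.0317, 0.0192]
eef_rot: [2.063, 2.369, 0.001]
contact_force: [0.4, -0.1, 0.0]
gripper_width: 0.0852
```

Request:
send_rows(
  deltas=[0,0,0,0,0,0,0,0,0,0,0,0,0,0,0,0,0,0,0,0,0,0,0,0,0,0,0,0,0,0,0,0,0,0,0,0,0,0,0,0,0,0],
  fingers=1,
  squeeze=30,
)

```text
clock: 4.47
eef_pos: [0.6125, 0.0319, 0.0206]
eef_rot: [2.062, 2.367, 0.004]
contact_force: [1.0, 0.6, 6.2]
gripper_width: 0.0449
```

```bash
python3 - <<'E'
from h import *
p=env.read_camera("wrist"); cv2.imwrite("pics/w2.png",p["img"])
print({k:np.round(v,4) for k,v in env.sense().items() if k in("eef_pos","contact_force","gripper_width")})
E
```

```text
{'eef_pos': array([0.6124, 0.0319, 0.0205]), 'contact_force': array([ 1.1774, -0.0543,  5.4381]), 'gripper_width': np.float64(0.0451)}
```

View pics/w2.png

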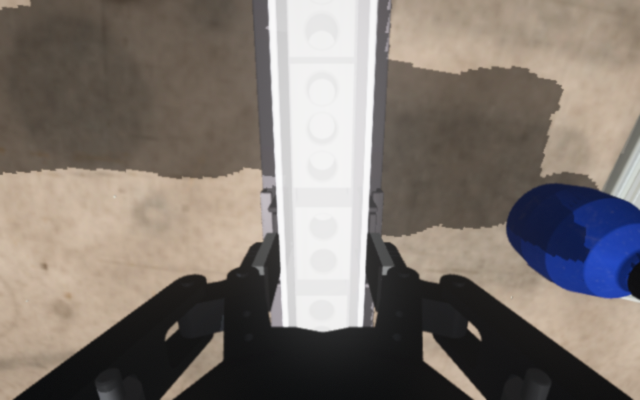

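Request:
send_rows(
  deltas=[0,0,-4,0,0,0,0,0,-4,0,0,0,0,0,-6,0,0,0,0,0,-8,0,0,0,0,0,-10,0,0,0,0,0,-10,0,0,0,0,0,0,0,0,0],
)

```text
clock: 5.4
eef_pos: [0.612, 0.0318, 0.063]
eef_rot: [2.062, 2.367, 0.004]
contact_force: [0.8, 0.1, -0.5]
gripper_width: 0.0001
```

```bash
python3 - <<'E'
from h import *
p=env.read_camera("side"); cv2.imwrite("pics/s2.png",cv2.resize(p["img"][130:340,150:410],None,fx=2.8,fy=2.8))
W=cloud(p)
r=env.silhouettes(p,"cover")[0]; q=W[r["mask"]];q=q[~np.isnan(q[:,0])];print(r["p"],np.percentile(q,[2,50,98],axis=0).round(3))
E
```

```text
0.66 [[ 0.566 -0.127  0.007]
 [ 0.597  0.042  0.057]
 [ 0.641  0.192  0.065]]
```

View pics/s2.png

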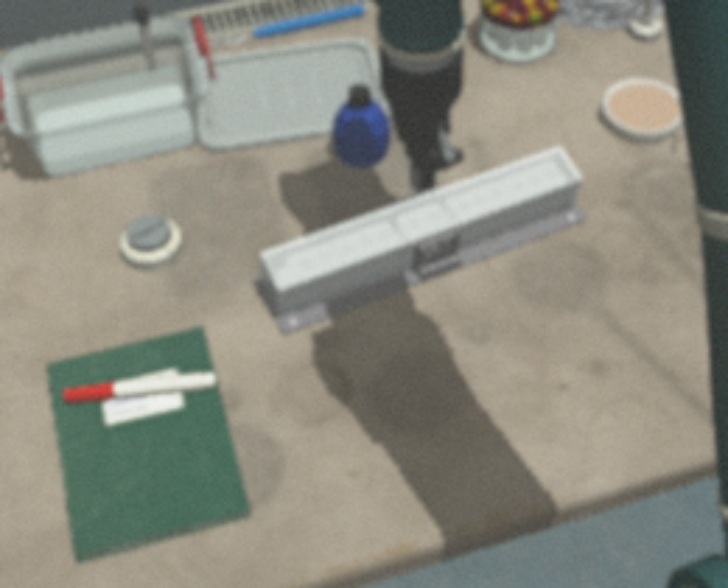

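```bash
python3 - <<'E'
from h import *
p=env.read_camera("wrist"); im=p["img"].copy()
W=cloud(p)
for o in ["tab_near","tab_far","cover"]:
  for r in env.silhouettes(p,o)[:4]:
    q=W[r["mask"]];q=q[~np.isnan(q[:,0])];print(o,round(r["p"],2),r["bbox"],np.round(np.percentile(q,[2,50,98],axis=0),3).tolist())
def draw(im,p,c,yaw):
    a=np.radians(yaw);R=np.array([[np.cos(a),-np.sin(a)],[np.sin(a),np.cos(a)]])
    for (hx,hy,z,col) in [(.023,.165,.055,(0,0,255)),(.023,.165,.004,(0,128,255)),(.030,.020,.049,(0,255,0)),(.030,.020,.006,(255,255,0)),(.039,.022,.0145,(255,0,255)),(.04,.17,.004,(255,0,0))]:
        P=[[*(R@np.array([sx*hx,sy*hy])+c),z] for sx,sy in [(1,1),(1,-1),(-1,-1),(-1,1)]]
        u=proj(p,P); cv2.polylines(im,[u.round().astype(int).reshape(-1,1,2)],True,col,1)
c=np.array([.6116,.031])
draw(im,p,c,7.8);cv2.imwrite("pics/w3.png",im)
out=[]
for n in("side","scene"):
    q=env.read_camera(n);im=q["img"].copy();
    im=cv2.resize(im,None,fx=1,fy=1);draw(im,q,c,7.8)
    x0,y0,x1,y1=(235,170,365,255) if n=="side" else (265,170,375,245)
    a=cv2.resize(np.hstack([q["img"][y0:y1,x0:x1]]),None,fx=6,fy=6,interpolation=cv2.INTER_CUBIC);cv2.imwrite(f"pics/{n}3r.png",a)
    cv2.imwrite(f"pics/{n}3.png",cv2.resize(im[y0:y1,x0:x1],None,fx=6,fy=6,interpolation=cv2.INTER_CUBIC))
E
```

```text
tab_near 0.67 [269.3, 188.8, 283.7, 249.8] [[0.567, -0.008, -0.0], [0.579, 0.026, 0.049], [0.584, 0.046, 0.057]]
tab_far 0.69 [354.0, 184.7, 368.7, 252.5] [[0.63, 0.015, 0.006], [0.636, 0.037, 0.054], [0.647, 0.055, 0.059]]
cover 0.93 [271.6, 0.0, 372.1, 332.5] [[0.571, 0.008, 0.02], [0.597, 0.094, 0.059], [0.635, 0.155, 0.064]]
```

View pics/w3.png

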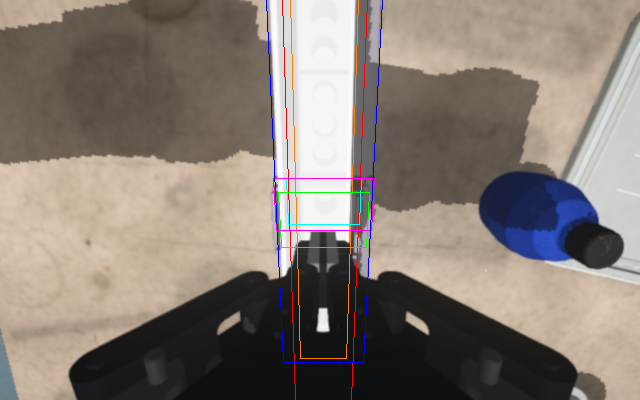

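View pics/side3.png

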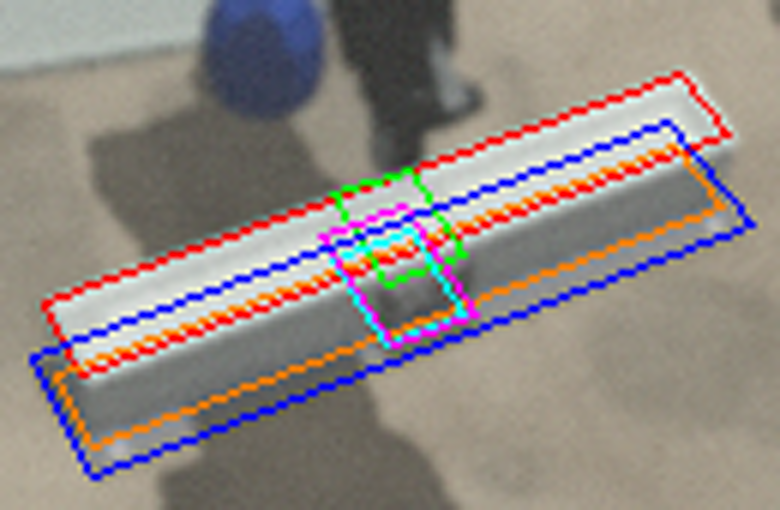

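View pics/side3r.png

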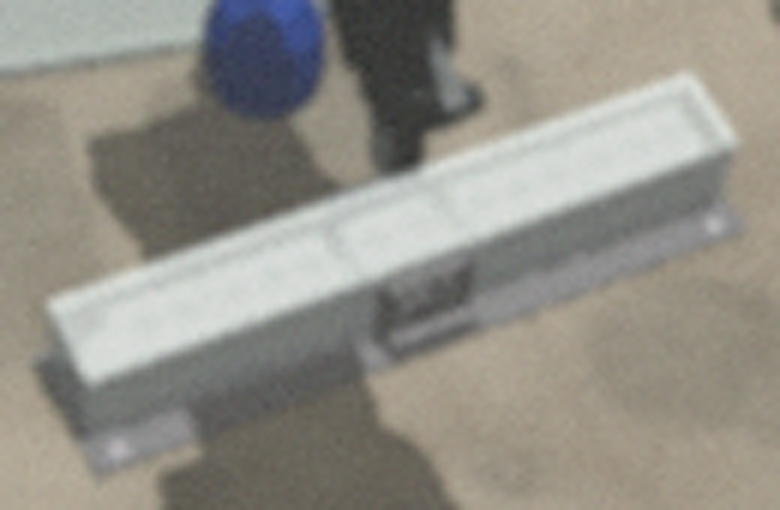

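Request:
send_rows(
  deltas=[0,0,0,0,0,0,0,0,0,0,0,0,0,0,0,0,0,0,0,0,0,0,0,0,0,0,10,0,0,0,0,0,18,0,0,0,0,0,17,0,0,0,0,0,0,0,0,0],
  fingers=-1,
)

```text
clock: 6.8
eef_pos: [0.6089, 0.0316, 0.0135]
eef_rot: [-2.061, -2.367, 0.005]
contact_force: [0.1, -0.6, -0.2]
gripper_width: 0.0855
```

```bash
python3 - <<'E'
from h import *
print({k:np.round(v,4) for k,v in env.sense().items() if k in("eef_pos","contact_force","gripper_width")})
p=env.read_camera("wrist"); cv2.imwrite("pics/w4.png",p["img"])
E
```

```text
{'eef_pos': array([0.6089, 0.0316, 0.0135]), 'contact_force': array([ 0.0886, -0.5925, -0.1749]), 'gripper_width': np.float64(0.0855)}
```

View pics/w4.png

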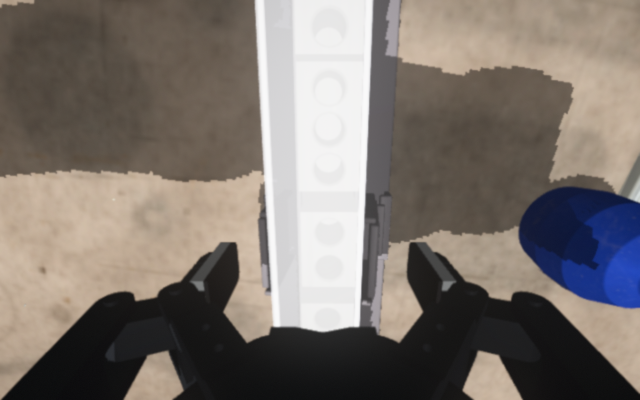

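```bash
python3 - <<'E'
from h import *
p=env.read_camera("wrist"); W=cloud(p)
for v in (60,150,230,270):
    print(v,[tuple(np.round(W[v,u]*1000).astype(int)) for u in range(250,400,6) if not np.isnan(W[v,u,0])])
for n in("side","scene"):
    q=env.read_camera(n)
    x0,y0,x1,y1=(235,160,365,255) if n=="side" else (265,160,375,245)
    cv2.imwrite(f"pics/{n}4.png",cv2.resize(q["img"][y0:y1,x0:x1],None,fx=6,fy=6,interpolation=cv2.INTER_CUBIC))
E
```

```text
60 [(np.int64(554), np.int64(125), np.int64(2)), (np.int64(557), np.int64(125), np.int64(0)), (np.int64(573), np.int64(118), np.int64(58)), (np.int64(575), np.int64(119), np.int64(57)), (np.int64(578), np.int64(119), np.int64(58)), (np.int64(580), np.int64(119), np.int64(57)), (np.int64(583), np.int64(119), np.int64(60)), (np.int64(585), np.int64(120), np.int64(59)), (np.int64(588), np.int64(120), np.int64(59)), (np.int64(590), np.int64(120), np.int64(60)), (np.int64(592), np.int64(120), np.int64(61)), (np.int64(595), np.int64(121), np.int64(61)), (np.int64(597), np.int64(121), np.int64(61)), (np.int64(600), np.int64(121), np.int64(61)), (np.int64(602), np.int64(121), np.int64(62)), (np.int64(604), np.int64(122), np.int64(62)), (np.int64(607), np.int64(122), np.int64(63)), (np.int64(609), np.int64(122), np.int64(63)), (np.int64(611), np.int64(123), np.int64(62)), (np.int64(613), np.int64(123), np.int64(63)), (np.int64(623), np.int64(134), np.int64(4)), (np.int64(627), np.int64(134), np.int64(5)), (np.int64(630), np.int64(135), np.int64(4)), (np.int64(633), np.int64(135), np.int64(5))
[... 2718 characters left out ...]
), np.int64(26), np.int64(59)), (np.int64(604), np.int64(27), np.int64(60)), (np.int64(607), np.int64(27), np.int64(60)), (np.int64(610), np.int64(27), np.int64(60)), (np.int64(613), np.int64(29), np.int64(61)), (np.int64(616), np.int64(29), np.int64(61)), (np.int64(619), np.int64(30), np.int64(61)), (np.int64(621), np.int64(31), np.int64(62)), (np.int64(624), np.int64(31), np.int64(62)), (np.int64(627), np.int64(32), np.int64(63)), (np.int64(638), np.int64(14), np.int64(31)), (np.int64(634), np.int64(30), np.int64(58)), (np.int64(652), np.int64(1), np.int64(6)), (np.int64(658), np.int64(-2), np.int64(1)), (np.int64(662), np.int64(-1), np.int64(1)), (np.int64(666), np.int64(0), np.int64(1))]
```

View pics/scene4.png

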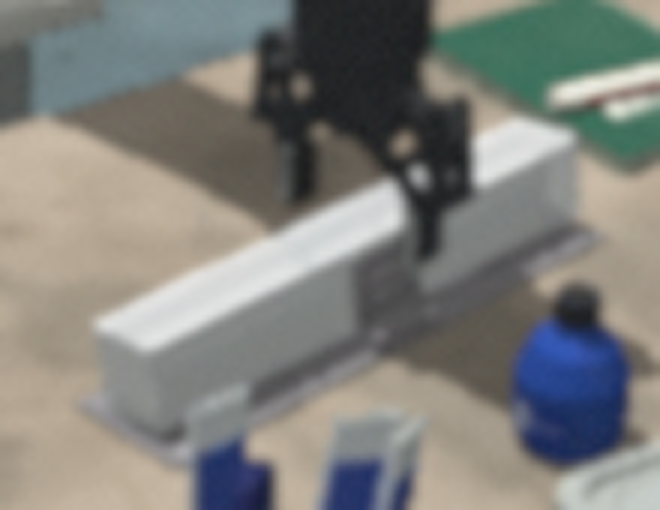

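View pics/side4.png

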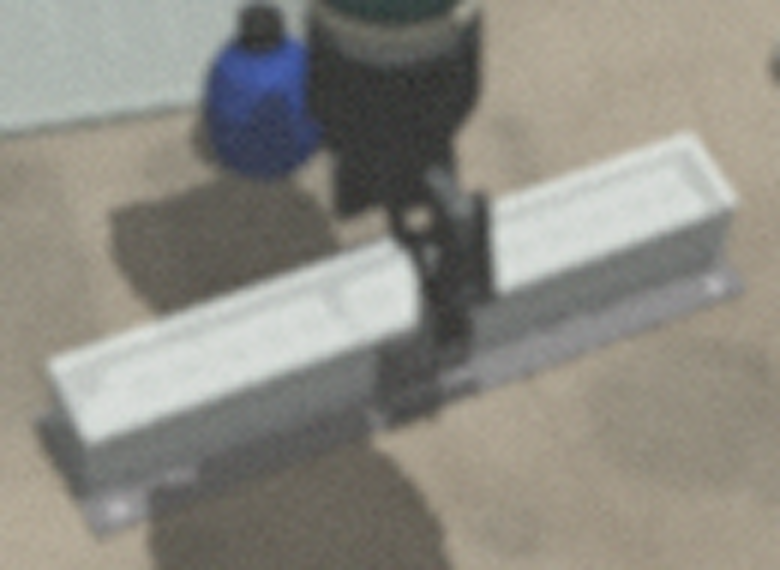

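Request:
send_rows(
  deltas=[0,2.5,-3,0,0,0,0,0,0,0,0,0],
)

```text
clock: 7.25
eef_pos: [0.6141, 0.0322, 0.0199]
eef_rot: [2.062, 2.368, 0.002]
contact_force: [1.0, 0.4, -0.4]
gripper_width: 0.0854
```

Request:
send_rows(
  deltas=[0,0,0,0,0,0,0,0,0,0,0,0,0,0,0,0,0,0],
  fingers=1,
  squeeze=40,
)

```text
clock: 7.62
eef_pos: [0.6089, 0.0314, 0.0195]
eef_rot: [-2.059, -2.364, 0.011]
contact_force: [-9.9, -1.1, 15.7]
gripper_width: 0.0449
```

Request:
send_rows(
  deltas=[0,0,0,0,0,0,0,0,0,0,0,0,0,0,0,0,0,0],
)

```text
clock: 8.0
eef_pos: [0.6089, 0.0314, 0.0195]
eef_rot: [-2.06, -2.364, 0.011]
contact_force: [-10.1, -1.1, 15.4]
gripper_width: 0.0449
```

```bash
cat > tilt.py <<'E'
from h import *
import sys
p=env.read_camera("wrist"); W=cloud(p); cv2.imwrite(sys.argv[1],p["img"])
w=W.reshape(-1,3); r=env.silhouettes(p,"cover")
if r:
    q=W[r[0]["mask"]];q=q[~np.isnan(q[:,0])]
    zt=np.percentile(q[:,2],60)
    for _ in range(4):
        A=np.c_[q[:,0]-.61,q[:,1]-.03,np.ones(len(q))];
        if _==0: k=abs(q[:,2]-zt)<.012
        c=np.linalg.lstsq(A[k],q[k,2],rcond=None)[0]; k=abs(A@c-q[:,2])<.003
    print(r[0]["p"],"slope x,y, z@centre",c.round(4),k.mean().round(2))
s=env.sense();print({k:np.round(s[k],4).tolist() for k in("clock","eef_pos","contact_force","gripper_width")})
E
python3 tilt.py pics/w5.png
```

```text
0.93 slope x,y, z@centre [0.0791 0.0109 0.0574] 0.98
{'clock': 8.1, 'eef_pos': [0.6089, 0.0314, 0.0195], 'contact_force': [-10.0339, -1.4925, 14.869], 'gripper_width': 0.0451}
```

View pics/w5.png

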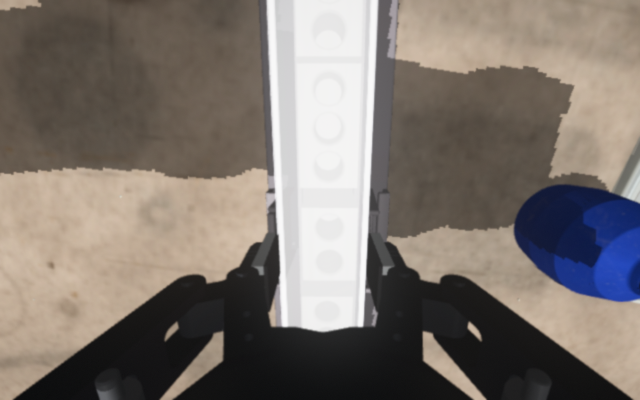

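```bash
python3 - <<'E'
from h import *
p=env.read_camera("wrist"); W=cloud(p)
for v in range(190,330,8):
    print(v,[(u,*np.round(W[v,u]*1000).astype(int).tolist()) for u in list(range(246,284,6))+list(range(366,402,6)) if not np.isnan(W[v,u,0])])
im=p["img"][180:330,235:405]; cv2.imwrite("pics/w6.png",cv2.resize(im,None,fx=4.4,fy=4,interpolation=cv2.INTER_CUBIC))
E
```

```text
190 [(246, 554, 43, 1), (252, 558, 44, 1), (258, 562, 44, 1), (264, 567, 45, 2), (270, 572, 48, 10), (276, 582, 62, 55), (282, 585, 62, 56), (366, 625, 69, 58), (372, 636, 59, 16), (378, 643, 56, 4), (384, 646, 58, 8), (390, 651, 57, 1), (396, 655, 57, 1)]
198 [(246, 554, 37, 1), (252, 558, 38, 0), (258, 563, 38, 1), (264, 567, 39, 1), (270, 573, 44, 15), (276, 582, 58, 56), (282, 585, 58, 55), (366, 625, 65, 58), (372, 633, 58, 34), (378, 641, 54, 15), (384, 645, 55, 16), (390, 653, 51, 1), (396, 657, 52, 0)]
206 [(246, 555, 31, 1), (252, 559, 32, 2), (258, 563, 33, 1), (264, 567, 33, -1), (270, 579, 51, 48), (276, 583, 54, 56), (282, 586, 54, 55), (366, 626, 61, 59), (372, 631, 58, 49), (378, 642, 49, 15), (384, 646, 49, 15), (390, 654, 45, 1), (396, 658, 46, 0)]
214 [(246, 555, 25, 1), (252, 560, 26, 2), (258, 564, 27, 1), (264, 568, 27, 1), (270, 579, 47, 50), (276, 583, 49, 55), (282, 586, 51, 57), (366, 627, 57, 59), (372, 631, 56, 55), (378, 633, 57, 55), (384, 647, 44, 15), (390, 655, 40, 1), (396, 659, 40, 1)]
222 [(246, 555, 19, 0), (252, 559, 19, -1), (258, 564, 21, 1), (2
[... 2968 characters left out ...]
 5), (282, 592, -6, 55), (366, 652, -38, 5), (372, 656, -37, 5), (378, 623, 51, 121), (384, 625, 51, 121), (390, 626, 51, 121), (396, 628, 51, 121)]
318 [(246, 587, 45, 124), (252, 588, 45, 124), (258, 590, 46, 124), (264, 592, 45, 124), (270, 579, -59, 1), (276, 584, -55, 5), (282, 592, -12, 55), (366, 653, -46, 4), (372, 658, -45, 5), (378, 623, 50, 123), (384, 624, 51, 125), (390, 626, 50, 124), (396, 627, 51, 124)]
326 [(246, 588, 46, 128), (252, 589, 46, 128), (258, 591, 46, 128), (264, 592, 47, 128), (270, 594, 46, 127), (276, 595, 40, 120), (282, 597, 40, 120), (366, 621, 43, 119), (372, 623, 43, 118), (378, 622, 51, 128), (384, 623, 50, 127), (390, 625, 50, 127), (396, 626, 51, 127)]
```

View pics/w6.png

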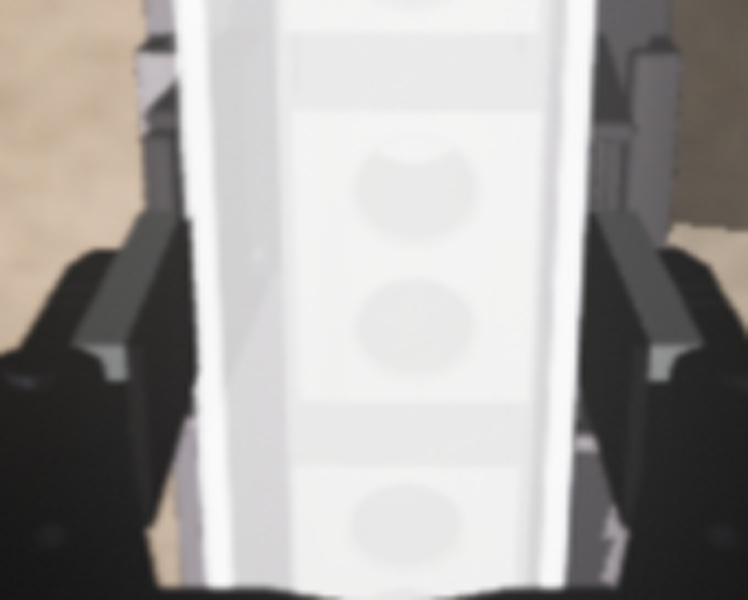

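```bash
python3 - <<'E'
from h import *
for n in("scene","side"):
    p=env.read_camera(n); im=p["img"].copy()
    for z,c in((.02,(0,0,255)),(.04,(0,255,0)),(.06,(255,0,0))):
        for dx in(-.0225,.0225):
            u=proj(p,[.609+dx,.031+dx*.137,z])[0]; print(n,z,dx,u.round(1)); 
    x0,y0,x1,y1=(235,140,365,235) if n=="side" else (265,160,375,245)
    c=cv2.resize(im[y0:y1,x0:x1],None,fx=6,fy=6,interpolation=cv2.INTER_CUBIC)
    for z,cc in((.02,(0,0,255)),(.04,(0,255,0)),(.06,(255,0,0))):
        for dx in(-.0225,.0225):
            u=(proj(p,[.609+dx,.031+dx*.137,z])[0]-[x0,y0])*6
            cv2.circle(c,tuple(int(a) for a in u),4,cc,-1)
    cv2.imwrite(f"pics/{n}5.png",c)
E
```

```text
scene 0.02 -0.0225 [318.8 204.9]
scene 0.02 0.0225 [328.4 210.1]
scene 0.04 -0.0225 [318.9 199.8]
scene 0.04 0.0225 [328.6 204.9]
scene 0.06 -0.0225 [319.  194.6]
scene 0.06 0.0225 [328.7 199.7]
side 0.02 -0.0225 [304.8 220.1]
side 0.02 0.0225 [297.7 209.4]
side 0.04 -0.0225 [304.8 215.2]
side 0.04 0.0225 [297.6 204.6]
side 0.06 -0.0225 [304.8 210.3]
side 0.06 0.0225 [297.5 199.6]
```

View pics/scene5.png

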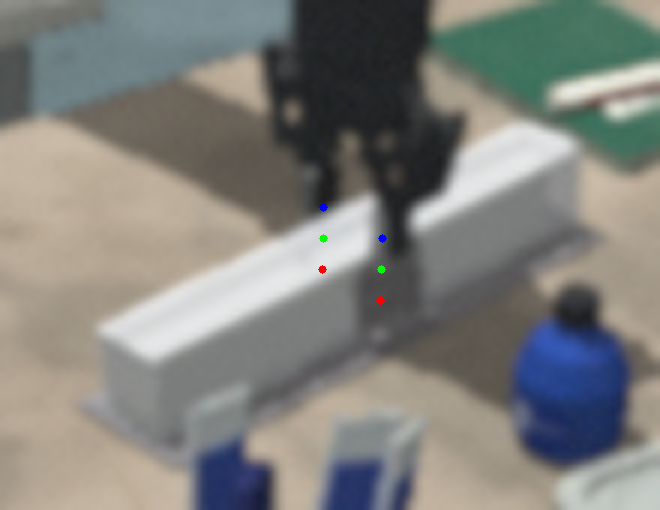

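View pics/side5.png

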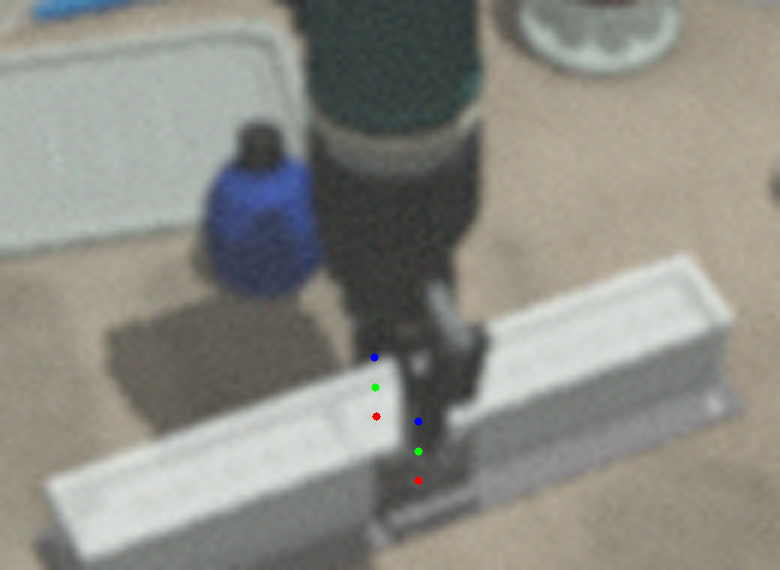

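Request:
send_rows(
  deltas=[0,0,0,0,0,0,0,0,0,0,0,0,0,0,0,0,0,0],
  fingers=-1,
)

```text
clock: 8.62
eef_pos: [0.6136, 0.0322, 0.0189]
eef_rot: [2.063, 2.369, 0.001]
contact_force: [-0.3, 0.7, -0.5]
gripper_width: 0.0849
```

```bash
python3 tilt.py pics/w7.png; python3 - <<'E'
from h import *
p=env.read_camera("wrist"); W=cloud(p); s=env.sense()
print("cam",-np.array(p["R"]).T@np.array(p["t"]),s["eef_pos"])
for v in range(236,310,8):
    print(v,[(u,*np.round(W[v,u]*1000).astype(int).tolist()) for u in list(range(188,246,8))+list(range(400,450,8)) if not np.isnan(W[v,u,0])])
for n in("scene","side"):
    p=env.read_camera(n); cv2.imwrite(f"pics/{n}7.png",p["img"])
E
```

```text
0.74 slope x,y, z@centre [0.0787 0.0108 0.0576] 0.94
{'clock': 8.725, 'eef_pos': [0.6135, 0.0321, 0.0189], 'contact_force': [-0.7518, 0.0055, 0.5671], 'gripper_width': 0.0854}
cam [0.60360884 0.10195942 0.18850563] [0.61337153 0.03208048 0.01886004]
236 [(188, 520, 4, 0), (196, 526, 5, 1), (204, 531, 5, 0), (212, 537, 7, 1), (220, 543, 7, 1), (228, 548, 8, 1), (236, 554, 9, 2), (244, 560, 10, 0), (400, 670, 25, 1), (408, 676, 26, 1), (416, 682, 26, 0), (424, 688, 27, 0), (432, 693, 28, 1), (440, 699, 29, 0), (448, 705, 29, 0)]
244 [(188, 520, -3, 0), (196, 526, -1, 1), (204, 532, 0, 1), (212, 537, 0, 0), (220, 564, 36, 66), (228, 568, 37, 67), (236, 554, 3, 1), (244, 560, 3, 0), (400, 671, 19, 2), (408, 677, 20, 1), (416, 655, 49, 66), (432, 694, 22, 2), (440, 701, 23, 0), (448, 706, 23, 0)]
252 [(188, 520, -9, 1), (196, 526, -7, 2), (204, 532, -7, 1), (212, 560, 31, 66), (220, 567, 36, 74), (228, 570, 36, 73), (236, 571, 31, 62), (244, 561, -3, 1), (400, 673, 13, 1), (408, 679, 13, 0), (416, 655, 46, 69), (424, 657, 49, 74), (432, 660, 49, 74), (440, 702, 16, 1), (448, 708, 17, 1)]

[... 1445 characters left out ...]
4, 656, 36, 86), (432, 655, 41, 93), (440, 656, 44, 97), (448, 654, 50, 105)]
300 [(188, 568, 38, 110), (196, 570, 37, 108), (204, 573, 38, 109), (212, 571, 27, 94), (220, 571, 21, 86), (228, 573, 16, 79), (236, 557, -44, 1), (244, 563, -44, 1), (400, 682, -27, 1), (408, 688, -27, 1), (416, 694, -26, 0), (424, 656, 33, 87), (432, 656, 38, 93), (440, 650, 48, 108), (448, 652, 50, 110)]
308 [(188, 570, 38, 114), (196, 575, 44, 120), (204, 577, 44, 119), (212, 580, 45, 120), (220, 582, 44, 119), (228, 551, -54, 0), (236, 557, -52, 1), (244, 563, -51, 1), (400, 683, -34, 1), (408, 689, -34, 1), (416, 696, -33, 1), (424, 656, 30, 88), (432, 642, 53, 119), (440, 644, 54, 120), (448, 647, 53, 119)]
```

Request:
send_rows(
  deltas=[0,-2,10,0,0,0,0,0,10,0,0,0,0,0,8,0,0,0,0,0,0,0,0,0,0,0,0,0,0,0],
)

```text
clock: 9.5
eef_pos: [0.6114, 0.0318, -0.009]
eef_rot: [2.063, 2.369, 0.0]
contact_force: [0.2, -0.6, 0.4]
gripper_width: 0.0852
```

```bash
python3 tilt.py pics/w8.png; python3 - <<'E'
from h import *
p=env.read_camera("wrist"); W=cloud(p); s=env.sense()
print("cam",-np.array(p["R"]).T@np.array(p["t"]),s["eef_pos"])
for v in range(236,300,8):
    print(v,[(u,*np.round(W[v,u]*1000).astype(int).tolist()) for u in list(range(220,246,8))+list(range(400,425,8)) if not np.isnan(W[v,u,0])])
L=[]
for n,(x0,y0,x1,y1) in (("scene",(265,160,375,245)),("side",(235,150,365,245))):
    p=env.read_camera(n); cv2.imwrite(f"pics/{n}8.png",cv2.resize(p["img"][y0:y1,x0:x1],None,fx=6,fy=6,interpolation=cv2.INTER_CUBIC))
E
```

```text
{'clock': 9.6, 'eef_pos': [0.6116, 0.0319, -0.0087], 'contact_force': [-0.2158, 0.1248, -0.012], 'gripper_width': 0.0855}
cam [0.60169061 0.10167269 0.1609288 ] [ 0.61157623  0.03182527 -0.00866081]
236 [(220, 550, 21, 1), (228, 555, 21, 0), (236, 560, 23, 1), (244, 564, 23, 0), (400, 658, 36, 1), (408, 663, 37, 2), (416, 668, 37, 1), (424, 673, 38, 2)]
244 [(220, 562, 35, 37), (228, 566, 36, 38), (236, 560, 17, 0), (244, 565, 17, 0), (400, 660, 31, 1), (408, 665, 31, 1), (416, 653, 49, 39), (424, 657, 49, 39)]
252 [(220, 565, 36, 46), (228, 568, 36, 44), (236, 568, 30, 33), (244, 565, 12, 1), (400, 661, 25, 1), (408, 666, 26, 1), (416, 653, 46, 42), (424, 655, 48, 46)]
260 [(220, 567, 37, 54), (228, 568, 32, 46), (236, 569, 26, 34), (244, 565, 7, 1), (400, 662, 20, 1), (408, 654, 37, 33), (416, 653, 43, 44), (424, 652, 48, 53)]
268 [(220, 568, 34, 56), (228, 569, 29, 47), (236, 570, 23, 37), (244, 566, 1, 1), (400, 663, 14, 1), (408, 655, 33, 34), (416, 654, 39, 44), (424, 653, 45, 54)]
276 [(220, 569, 31, 57), (228, 570, 26, 49), (236, 571, 20, 39), (244, 566, -5, 0), (400, 664, 9, 1), (408, 656, 28, 34), (416, 654, 36, 46), (424, 653, 42, 55)]
284 [(220, 569, 28, 58), (228, 570, 22, 49), (236, 571, 16, 39), (244, 566, -10, 1), (400, 666, 3, 1), (408, 671, 4, 1), (416, 655, 32, 46), (424, 653, 39, 57)]
292 [(220, 570, 25, 59), (228, 570, 19, 50), (236, 562, -17, 1), (244, 567, -17, 0), (400, 667, -3, 0), (408, 672, -2, 1), (416, 655, 29, 48), (424, 654, 36, 58)]
```

View pics/w8.png

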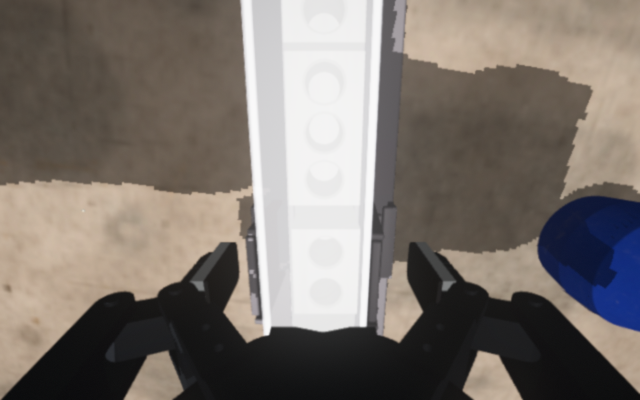

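View pics/scene8.png

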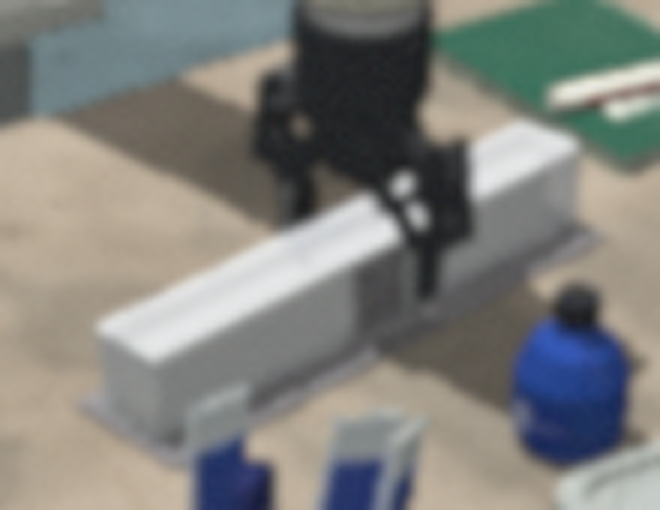

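View pics/side8.png

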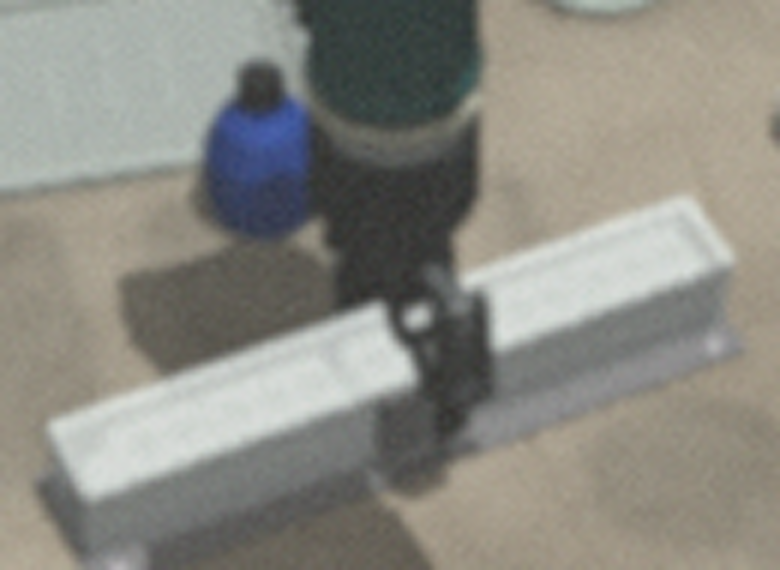

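Request:
send_rows(
  deltas=[0,0,2.5,0,0,0,0,0,0,0,0,0,0,0,0,0,0,0,0,0,0,0,0,0,0,0,0,0,0,0,0,0,0,0,0,0],
  fingers=1,
  squeeze=35,
)

```text
clock: 10.5
eef_pos: [0.6116, 0.0319, -0.0105]
eef_rot: [2.063, 2.369, 0.001]
contact_force: [-1.7, -0.2, 6.9]
gripper_width: 0.0472
```

```bash
python3 tilt.py pics/w9.png
```

```text
0.82 slope x,y, z@centre [-0.0002 -0.0001  0.0557] 0.99
{'clock': 10.6, 'eef_pos': [0.6116, 0.0318, -0.0105], 'contact_force': [-2.4521, -0.2086, 6.4213], 'gripper_width': 0.0469}
```

View pics/w9.png

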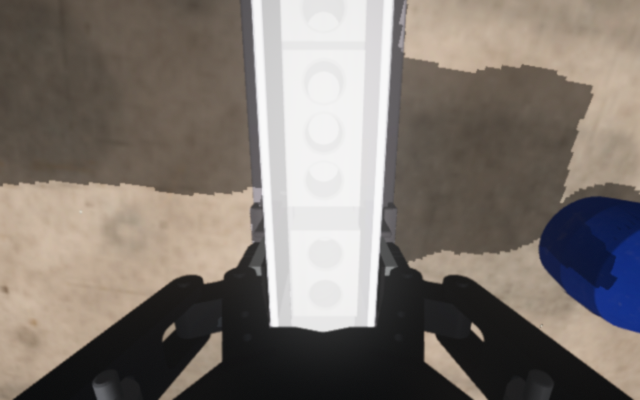

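Request:
send_rows(
  deltas=[0,0,-3,0,0,0,0,0,-4,0,0,0,0,0,-6,0,0,0,0,0,-8,0,0,0,0,0,-9,0,0,0,0,0,0,0,0,0],
)

```text
clock: 11.35
eef_pos: [0.612, 0.0318, 0.0196]
eef_rot: [2.062, 2.368, 0.002]
contact_force: [0.4, 0.4, -1.6]
gripper_width: 0.0468
```

```bash
python3 tilt.py pics/w10.png
```

```text
0.96 slope x,y, z@centre [0.0015 0.0001 0.0857] 0.99
{'clock': 11.45, 'eef_pos': [0.6113, 0.0318, 0.0187], 'contact_force': [-1.0118, -0.2487, -2.2267], 'gripper_width': 0.0469}
```

Request:
send_rows(
  deltas=[0,0,-15,0,0,0,0,0,-20,0,0,0,0,-10,-8,0,0,0,0,-25,0,0,0,0,0,-35,0,0,0,0,0,-35,0,0,0,0,0,-25,0,0,0,0,0,-10,0,0,0,0],
)

```text
clock: 12.45
eef_pos: [0.4709, 0.0122, 0.062]
eef_rot: [-2.064, -2.369, 0.0]
contact_force: [-0.1, -0.1, -2.2]
gripper_width: 0.0468
```

```bash
python3 tilt.py pics/w11.png
```

```text
0.68 slope x,y, z@centre [-0.0006 -0.0004  0.1281] 0.99
{'clock': 12.55, 'eef_pos': [0.4721, 0.0124, 0.062], 'contact_force': [1.5747, -0.5349, -1.6302], 'gripper_width': 0.0469}
```

View pics/w11.png

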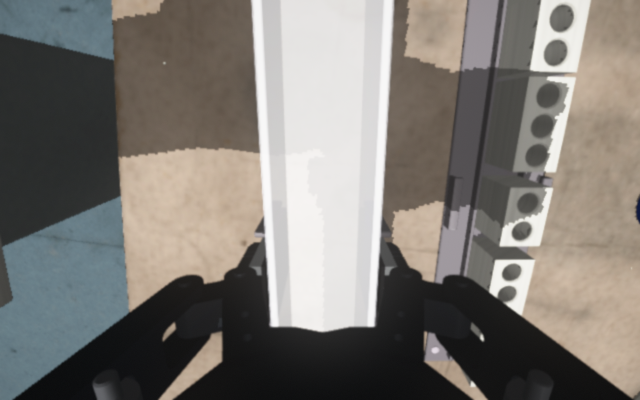

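Request:
send_rows(
  deltas=[0,0,15,0,0,0,0,0,22,0,0,0,0,0,20,0,0,0,0,0,10,0,0,0,0,0,5,0,0,0,0,0,2.5,0,0,0,0,0,0,0,0,0],
)

```text
clock: 13.42
eef_pos: [0.4729, 0.0126, -0.0128]
eef_rot: [2.063, 2.369, 0.001]
contact_force: [0.2, 0.4, -1.6]
gripper_width: 0.0472
```

```bash
python3 tilt.py pics/w12.png
```

```text
0.95 slope x,y, z@centre [-0.0001 -0.0001  0.0534] 0.99
{'clock': 13.525, 'eef_pos': [0.473, 0.0126, -0.0126], 'contact_force': [0.2204, -0.3421, -1.3586], 'gripper_width': 0.0466}
```

Request:
send_rows(
  deltas=[0,0,2,0,0,0,0,0,0,0,0,0],
)

```text
clock: 13.78
eef_pos: [0.4731, 0.0126, -0.0145]
eef_rot: [2.063, 2.369, 0.001]
contact_force: [-0.1, 0.1, 3.0]
gripper_width: 0.047
```

Request:
send_rows(
  deltas=[0,0,0,0,0,0,0,0,0,0,0,0,0,0,0,0,0,0,0,0,0,0,0,0,0,0,-10,0,0,0,0,0,-25,0,0,0,0,0,-40,0,0,0,0,0,-40,0,0,0],
  fingers=-1,
)

```text
clock: 14.78
eef_pos: [0.4724, 0.0126, 0.1017]
eef_rot: [2.063, 2.369, 0.0]
contact_force: [0.5, -0.5, -0.4]
gripper_width: 0.0854
```

```bash
python3 tilt.py pics/w13.png; python3 - <<'E'
from h import *
for n in("wrist","scene","side"):
    p=env.read_camera(n);cv2.imwrite(f"pics/{n}13.png",p["img"]);W=cloud(p)
    for o in ["insert_1","insert_chipped","insert_short","case","reject_box"]:
        for r in env.silhouettes(p,o)[:5]:
            q=W[r["mask"]];q=q[~np.isnan(q[:,0])]
            if len(q)>3: print(n,o,round(r["p"],2),r["bbox"],np.round(np.percentile(q,[3,50,97],axis=0),3).tolist())
E
```

```text
0.87 slope x,y, z@centre [-0.0001 -0.0002  0.0517] 0.95
{'clock': 14.875, 'eef_pos': [0.4758, 0.0128, 0.1045], 'contact_force': [0.8021, -0.737, -0.3922], 'gripper_width': 0.0853}
wrist insert_1 0.58 [443.1, 216.4, 497.2, 286.9] [[0.601, -0.048, 0.012], [0.615, -0.019, 0.041], [0.634, -0.0, 0.046]]
wrist insert_1 0.57 [452.8, 82.3, 518.7, 160.9] [[0.585, 0.065, 0.011], [0.596, 0.095, 0.042], [0.618, 0.121, 0.046]]
wrist insert_chipped 0.93 [461.8, 0.0, 531.3, 84.1] [[0.576, 0.126, 0.012], [0.586, 0.153, 0.042], [0.609, 0.178, 0.046]]
wrist insert_short 0.58 [444.3, 164.2, 505.3, 224.5] [[0.595, 0.01, 0.008], [0.605, 0.034, 0.04], [0.626, 0.055, 0.046]]
wrist insert_short 0.34 [464.7, 1.7, 530.8, 81.6] [[0.576, 0.126, 0.012], [0.586, 0.153, 0.042], [0.609, 0.178, 0.046]]
wrist case 0.66 [405.1, 0.0, 531.5, 330.9] [[0.556, -0.103, 0.003], [0.577, 0.084, 0.005], [0.642, 0.185, 0.015]]
wrist case 0.51 [470.1, 387.9, 513.9, 398.6] [[0.695, -0.228, 0.002], [0.715, -0.22, 0.012], [0.744, -0.217, 0.018]]
scene insert_1 0.79 [286.0, 210.6, 305.3, 227.4] [[0.614, -0.125, 0.014], [0.638, -0.1, 
[... 892 characters left out ...]
39.7, 190.5, 355.5, 203.5] [[0.613, -0.123, 0.017], [0.62, -0.107, 0.038], [0.642, -0.088, 0.048]]
side insert_1 0.47 [310.0, 199.3, 322.7, 215.4] [[0.515, -0.035, 0.011], [0.606, -0.008, 0.029], [0.629, 0.025, 0.147]]
side insert_chipped 0.79 [248.1, 219.3, 271.2, 238.0] [[0.576, 0.128, 0.011], [0.584, 0.155, 0.037], [0.608, 0.185, 0.047]]
side insert_short 0.73 [293.8, 205.4, 309.2, 220.5] [[0.596, 0.013, 0.012], [0.604, 0.035, 0.037], [0.628, 0.054, 0.047]]
side case 0.94 [242.9, 199.0, 358.1, 249.2] [[0.557, -0.129, 0.0], [0.583, 0.076, 0.005], [0.622, 0.197, 0.016]]
side reject_box 0.67 [404.7, 173.3, 426.6, 212.5] [[0.523, -0.353, 0.003], [0.584, -0.306, 0.035], [0.613, -0.302, 0.063]]
```

View pics/wrist13.png

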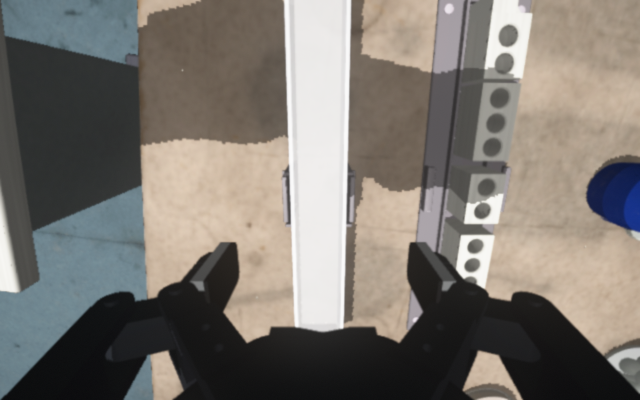

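Request:
send_rows(
  deltas=[0,30,-10,0,0,0,0,45,0,0,0,0,0,45,0,0,0,0,0,17,0,0,0,0,0,0,0,0,0,0,0,0,0,0,0,0],
)

```text
clock: 16.52
eef_pos: [0.6071, 0.0312, 0.1097]
eef_rot: [-2.063, -2.368, 0.002]
contact_force: [-0.3, 0.7, 0.3]
gripper_width: 0.0857
```

```bash
cat > ins.py <<'E'
from h import *
import sys
p=env.read_camera("wrist");cv2.imwrite(sys.argv[1],p["img"]);W=cloud(p)
s=env.sense();print(s["clock"],s["eef_pos"].round(4),Ro.from_rotvec(s["eef_rot"]).as_matrix().round(3).tolist())
for o in ["insert_1","insert_chipped","insert_short","reject_box"]:
    for r in env.silhouettes(p,o)[:5]:
        q=W[r["mask"]];q=q[~np.isnan(q[:,0])]
        if len(q)<20: continue
        zt=np.percentile(q[:,2],90); k=abs(q[:,2]-zt)<.005; t=q[k]
        print(o,round(r["p"],2),np.round(r["bbox"]),"ztop",np.median(t[:,2]).round(4),"rect",rect(t[:,:2]))
E
python3 ins.py pics/w14.png
```

```text
16.575 [0.6071 0.0311 0.1098] [[-0.137, 0.991, -0.001], [0.991, 0.137, -0.0], [-0.0, -0.001, -1.0]]
insert_1 0.87 [313. 221. 345. 294.] ztop 0.0446 rect (array([619.5, -26.7]), array([29.9, 75.7]), 8.5)
insert_1 0.77 [309.  81. 349. 161.] ztop 0.0447 rect (array([603.1,  93.4]), array([29.9, 59.2]), 7.54)
insert_1 0.68 [311. 295. 343. 331.] ztop 0.0446 rect (array([628.3, -84.5]), array([29.5, 42.9]), 7.52)
insert_chipped 0.77 [309.   1. 351.  85.] ztop 0.0447 rect (array([594.9, 152.6]), array([30.2, 53.9]), 7.44)
insert_short 0.69 [315. 167. 345. 222.] ztop 0.0446 rect (array([612.2,  31.7]), array([29.8, 44. ]), 8.51)
```

View pics/w14.png

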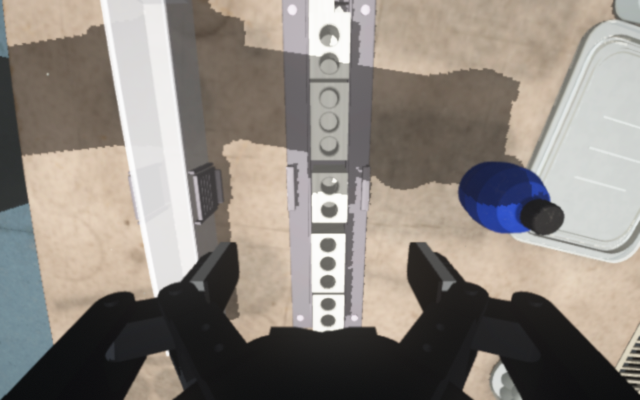

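Request:
send_rows(
  deltas=[0.5,4,20,0,0,0,0,0,40,0,0,0,0,0,30,0,0,0,0,0,8,0,0,0,0,0,0,0,0,0],
)

```text
clock: 17.4
eef_pos: [0.6119, 0.0324, 0.0113]
eef_rot: [-2.063, -2.369, 0.001]
contact_force: [-0.3, -0.4, 0.1]
gripper_width: 0.0852
```

```bash
python3 ins.py pics/w15.png
```

```text
17.45 [0.6127 0.0325 0.0123] [[-0.137, 0.991, 0.001], [0.991, 0.137, 0.0], [-0.0, 0.001, -1.0]]
insert_1 0.74 [287.  60. 356. 193.] ztop 0.0446 rect (array([603. ,  93.7]), array([30.4, 59.9]), 7.87)
insert_1 0.59 [296. 288. 351. 333.] ztop 0.0444 rect (array([616.4,  -4.8]), array([30.1, 30.5]), 7.19)
insert_chipped 0.75 [290.   2. 356.  62.] ztop 0.0446 rect (array([597. , 136.7]), array([30.3, 21.8]), 7.41)
insert_short 0.72 [294. 194. 351. 291.] ztop 0.0446 rect (array([612.5,  31.2]), array([30.2, 45.5]), 7.79)
```

View pics/w15.png

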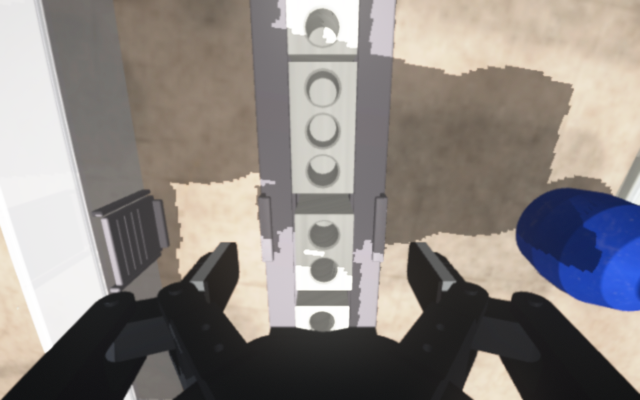

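Request:
send_rows(
  deltas=[-1,0,10,0,0,0,0,0,13,0,0,0,0,0,0,0,0,0],
)

```text
clock: 18.02
eef_pos: [0.6109, 0.0313, -0.0128]
eef_rot: [-2.062, -2.368, 0.004]
contact_force: [-0.1, -0.6, -0.8]
gripper_width: 0.0849
```

Request:
send_rows(
  deltas=[0,0,0,0,0,0,0,0,0,0,0,0,0,0,0,0,0,0,0,0,0,0,0,0,0,0,0,0,0,0,0,0,0,0,0,0],
  fingers=1,
  squeeze=40,
)

```text
clock: 18.77
eef_pos: [0.6128, 0.0315, -0.0106]
eef_rot: [2.063, 2.369, 0.001]
contact_force: [1.1, -0.4, 3.8]
gripper_width: 0.0294
```

```bash
python3 ins.py pics/w16.png
```

```text
18.825 [ 0.6128  0.0315 -0.0106] [[-0.137, 0.991, 0.001], [0.991, 0.137, 0.0], [-0.0, 0.001, -1.0]]
insert_1 0.71 [292. 313. 352. 334.] ztop 0.0386 rect (array([615.8,  -1. ]), array([29.6,  2.8]), 7.68)
insert_1 0.69 [279.  46. 360. 204.] ztop 0.0446 rect (array([603.2,  93.7]), array([30.3, 60.4]), 7.94)
insert_chipped 0.9 [280.   0. 365.  51.] ztop 0.0446 rect (array([597.7, 132.8]), array([30.3, 14. ]), 8.06)
insert_short 0.78 [289. 204. 356. 317.] ztop 0.0446 rect (array([612.6,  31.2]), array([30. , 45.8]), 7.99)
insert_short 0.6 [236.   0. 405. 327.] ztop 0.0047 rect (array([608.1,  60.8]), array([ 80.7, 185.8]), 8.1)
```

View pics/w16.png

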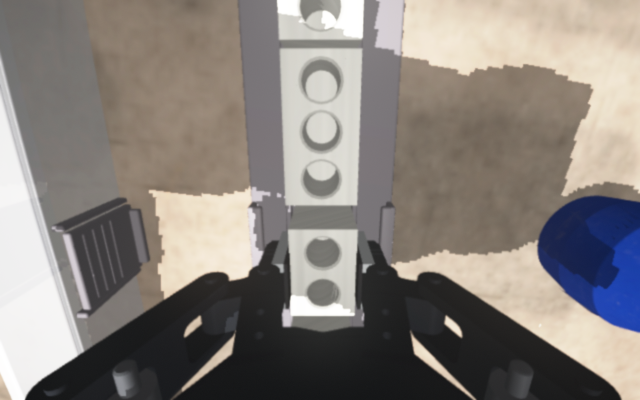

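Request:
send_rows(
  deltas=[0,0,-6,0,0,0,0,0,-15,0,0,0,0,0,-24,0,0,0,0,0,-22,0,0,0,0,0,0,0,0,0],
)

```text
clock: 19.65
eef_pos: [0.6137, 0.0315, 0.0582]
eef_rot: [2.062, 2.367, 0.004]
contact_force: [-0.6, -0.2, -1.8]
gripper_width: 0.0296
```

```bash
python3 ins.py pics/w17.png
```

```text
19.7 [0.6127 0.0314 0.0568] [[-0.137, 0.991, 0.002], [0.991, 0.137, 0.0], [-0.0, 0.002, -1.0]]
insert_1 0.75 [295.  73. 345. 171.] ztop 0.0446 rect (array([603. ,  93.6]), array([29.9, 59.7]), 7.5)
insert_1 0.31 [ 78. 227.  85. 244.] ztop 0.0517 rect (array([452.7,  -1.8]), array([0.9, 0. ]), -102.94)
insert_chipped 0.83 [295.   0. 349.  74.] ztop 0.0446 rect (array([596.2, 142.8]), array([30.4, 39.6]), 7.0)
insert_short 0.67 [261.   0. 377. 332.] ztop 0.0137 rect (array([610.1,  43.4]), array([ 78.9, 259.6]), 7.59)
insert_short 0.61 [289. 201. 355. 313.] ztop 0.1134 rect (array([613.3,  31.2]), array([30.1, 46. ]), 8.12)
```

View pics/w17.png

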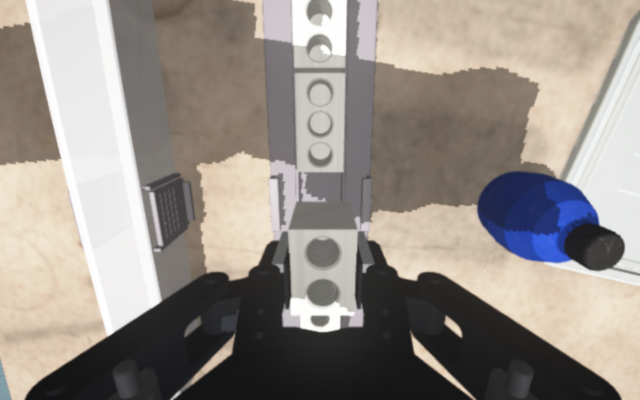

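Request:
send_rows(
  deltas=[-25,-6,0,0,0,0,-45,-11,0,0,0,0,-50,-13,0,0,0,0,-50,-13,0,0,0,0,-45,-12,0,0,0,0,-30,-7,0,0,0,0,0,0,15,0,0,0,0,0,20,0,0,0],
)

```text
clock: 20.9
eef_pos: [0.5845, -0.2186, 0.0196]
eef_rot: [-2.062, -2.369, -0.001]
contact_force: [0.1, 1.2, -2.0]
gripper_width: 0.0295
```

```bash
python3 ins.py pics/w18.png
```

```text
20.95 [ 0.5824 -0.2172  0.0164] [[-0.139, 0.99, -0.005], [0.99, 0.139, 0.003], [0.004, -0.005, -1.0]]
insert_1 0.9 [398.   2. 493.  83.] ztop 0.0445 rect (array([ 631.2, -107.4]), array([31.3, 32.8]), 8.17)
insert_short 0.67 [289. 201. 356. 318.] ztop 0.0748 rect (array([ 584.4, -219. ]), array([29.7, 45.8]), 7.83)
reject_box 0.56 [  0. 292. 342. 400.] ztop 0.0597 rect (array([ 462. , -309.5]), array([131.9,   8.5]), 3.17)
```

View pics/w18.png

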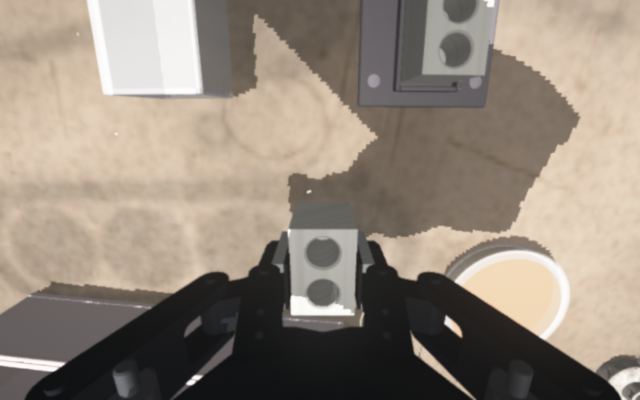

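Request:
send_rows(
  deltas=[0,0,12,0,0,0,0,0,12,0,0,0,0,0,5,0,0,0,0,0,2,0,0,0,0,0,0,0,0,0],
)

```text
clock: 21.78
eef_pos: [0.5846, -0.2198, -0.0101]
eef_rot: [2.063, 2.369, 0.0]
contact_force: [0.8, 0.0, -1.5]
gripper_width: 0.0291
```

```bash
python3 ins.py pics/w19.png; python3 -c "
from h import *
print(env.sense()['contact_force'])"
```

```text
21.825 [ 0.5847 -0.2198 -0.0098] [[-0.137, 0.991, 0.0], [0.991, 0.137, -0.0], [-0.0, 0.0, -1.0]]
insert_1 0.75 [416.   2. 534.  77.] ztop 0.0445 rect (array([ 631.9, -113.3]), array([31.4, 21.4]), 8.85)
insert_chipped 0.22 [363.   0. 521. 104.] ztop 0.0122 rect (array([ 631.3, -110.3]), array([39.4, 37.3]), 7.42)
insert_short 0.62 [288. 201. 358. 316.] ztop 0.0451 rect (array([ 584.4, -219.9]), array([30. , 46.1]), 7.89)
insert_short 0.23 [  1. 319. 233. 400.] ztop 0.0462 rect (array([ 466.7, -309.6]), array([101.4,   3.6]), 2.09)
reject_box 0.72 [365.   0. 522. 106.] ztop 0.0122 rect (array([ 631.3, -110.3]), array([39.4, 37.3]), 7.42)
[ 0.3330533   0.47463721 -1.60942169]
```

Request:
send_rows(
  deltas=[0,0,3,0,0,0,0,0,2,0,0,0,0,0,0,0,0,0],
)

```text
clock: 22.4
eef_pos: [0.5846, -0.2198, -0.0146]
eef_rot: [-2.063, -2.369, 0.0]
contact_force: [-2.6, 0.0, 3.8]
gripper_width: 0.029
```

Request:
send_rows(
  deltas=[0,0,0,0,0,0,0,0,0,0,0,0,0,0,0,0,0,0,0,0,0,0,0,0,0,0,-15,0,0,0,0,0,-30,0,0,0,0,0,-40,0,0,0,0,0,0,0,0,0],
  fingers=-1,
)

```text
clock: 23.4
eef_pos: [0.5876, -0.2208, 0.0747]
eef_rot: [2.058, 2.363, 0.005]
contact_force: [-0.1, 0.1, -0.4]
gripper_width: 0.0858
```

```bash
python3 ins.py pics/w20.png; python3 - <<'E'
from h import *
P=[]
for n in("scene","side","wrist"):
    p=env.read_camera(n);cv2.imwrite(f"pics/{n}20.png",p["img"]);W=cloud(p).reshape(-1,3)
    b=(W[:,0]>.33)&(W[:,0]<.66)&(W[:,1]>-.42)&(W[:,1]<-.28)&(W[:,2]>.057)&(W[:,2]<.067);q=W[b]
    print(n,len(q),len(q)>20 and rect(q[:,:2])); P.append(q)
    # long rim -y / +y lines
    if len(q)>50:
        for nm,k in (("inner+y",q[:,1]>-.33),("inner-y",q[:,1]<-.34)):
            a=q[k]
            if len(a)>20: print("   ",nm,np.polyfit(a[:,0]-.49,a[:,1],1).round(4),len(a),a[:,0].min().round(4),a[:,0].max().round(4))
E
```

```text
23.45 [ 0.586  -0.2202  0.0727] [[-0.137, 0.991, 0.004], [0.991, 0.137, -0.001], [-0.002, 0.004, -1.0]]
insert_1 0.9 [377.   2. 444.  86.] ztop 0.0446 rect (array([ 630.1, -100.4]), array([31., 47.]), 6.9)
insert_short 0.66 [297. 169. 338. 236.] ztop 0.0407 rect (array([ 584.3, -219.8]), array([29.3, 44.8]), 9.41)
scene 229 (array([ 491.7, -335.6]), array([247.7,  61.3]), 0.76)
    inner+y [ 0.1072 -0.306 ] 65 0.3681 0.48
    inner-y [ 0.0387 -0.359 ] 153 0.368 0.6158
side 159 (array([ 541.2, -332.8]), array([142.4,  60.3]), 2.7)
    inner+y [-0.0054 -0.3075] 104 0.4675 0.6132
    inner-y [ 0.1176 -0.365 ] 50 0.5398 0.6121
wrist 2576 (array([ 489.8, -333.7]), array([246.1,  60.2]), 3.12)
    inner+y [ 0.0664 -0.3081] 1772 0.3657 0.6113
    inner-y [-0.0672 -0.3616] 674 0.3677 0.4845
```

View pics/w20.png

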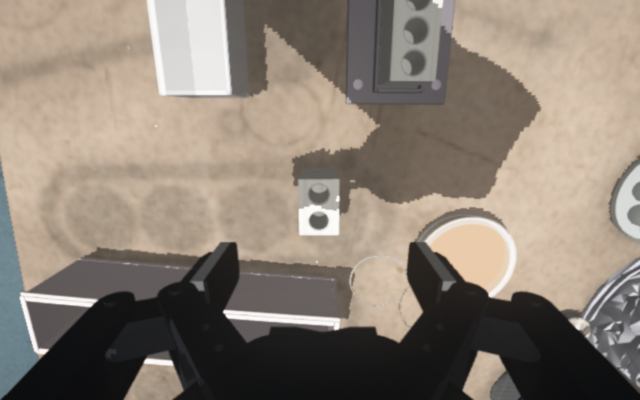

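Request:
send_rows(
  deltas=[0,0,0,0,0,10,0,0,0,0,0,10.7,0,0,0,0,0,10.7,0,0,0,0,0,10.7,0,0,0,0,0,10.7,0,0,0,0,0,10.7,0,0,0,0,0,10.7,0,0,0,0,0,10.7],
)

```text
clock: 24.8
eef_pos: [0.5843, -0.2196, 0.0694]
eef_rot: [-3.122, -0.346, 0.001]
contact_force: [0.8, 0.1, 0.1]
gripper_width: 0.0854
```

Request:
send_rows(
  deltas=[0,0,0,0,0,5.1,0,0,0,0,0,0,0,0,0,0,0,0],
)

```text
clock: 25.18
eef_pos: [0.5844, -0.2196, 0.0697]
eef_rot: [-3.134, -0.219, 0.001]
contact_force: [0.6, 0.1, 0.7]
gripper_width: 0.0853
```

```bash
python3 ins.py pics/w21.png; python3 -c "
from h import *
print(env.sense()['joint_positions'].round(3))"
```

```text
25.225 [ 0.5845 -0.2197  0.0698] [[0.99, 0.139, -0.0], [0.139, -0.99, 0.0], [-0.0, -0.0, -1.0]]
insert_1 0.84 [ 11. 101. 104. 151.] ztop 0.0445 rect (array([620.4, -31.7]), array([30. , 62.8]), 8.31)
insert_1 0.6 [100. 105. 214. 152.] ztop 0.0446 rect (array([628.9, -92.5]), array([30.2, 63.7]), 7.53)
insert_short 0.71 [290. 178. 352. 229.] ztop 0.0406 rect (array([ 584.6, -219.8]), array([30.8, 43.9]), 8.43)
reject_box 0.68 [392. 178. 535. 398.] ztop 0.062 rect (array([ 530.5, -332.6]), array([166.5,  60.5]), 2.64)
[ 0.049  0.6    0.349  1.783 -0.271  0.806 -0.902]
```

View pics/w21.png

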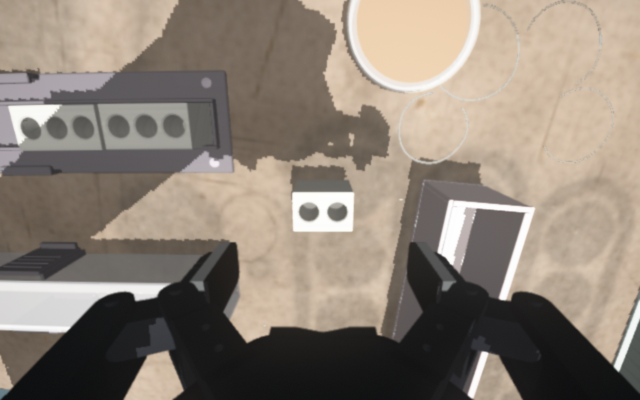

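Request:
send_rows(
  deltas=[0,0,20,0,0,0,0,0,30,0,0,0,0,0,25,0,0,0,0,0,14,0,0,0,0,0,0,0,0,0],
)

```text
clock: 26.05
eef_pos: [0.5834, -0.2195, -0.0206]
eef_rot: [-3.133, -0.216, 0.004]
contact_force: [-0.8, 0.1, 0.3]
gripper_width: 0.0857
```

Request:
send_rows(
  deltas=[0,0,0,0,0,0,0,0,0,0,0,0,0,0,0,0,0,0,0,0,0,0,0,0,0,0,0,0,0,0],
  fingers=1,
  squeeze=50,
)

```text
clock: 26.68
eef_pos: [0.5855, -0.22, -0.0179]
eef_rot: [3.134, 0.216, 0.003]
contact_force: [-0.2, 0.2, 6.3]
gripper_width: 0.0435
```

```bash
python3 ins.py pics/w22.png
```

```text
26.725 [ 0.5854 -0.22   -0.0179] [[0.991, 0.137, 0.002], [0.137, -0.991, -0.0], [0.002, 0.001, -1.0]]
insert_short 0.57 [268. 216. 376. 311.] ztop 0.0406 rect (array([ 584.8, -219.8]), array([31.4, 44.8]), 7.87)
reject_box 0.79 [432. 215. 640. 400.] ztop 0.0615 rect (array([ 593.9, -334. ]), array([77.9, 40.9]), 61.17)
```

View pics/w22.png

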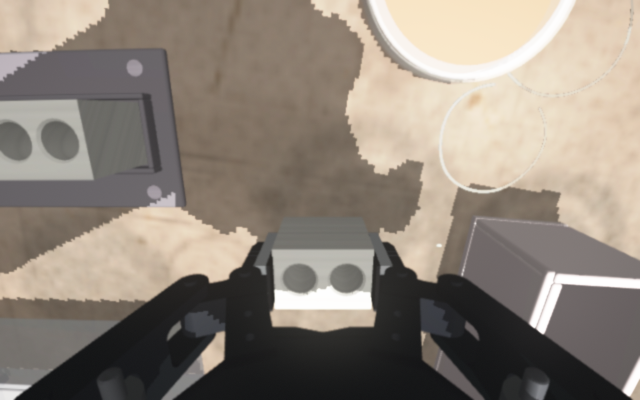

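Request:
send_rows(
  deltas=[0,0,-8,0,0,0,0,0,-22,0,0,0,0,0,-30,0,0,0,0,0,-30,0,0,-10,0,0,-5,0,0,-10.5,0,0,0,0,0,-10.5,0,0,0,0,0,-10.5,0,0,0,0,0,-10.5],
)

```text
clock: 27.92
eef_pos: [0.5846, -0.2201, 0.0774]
eef_rot: [2.717, 1.576, 0.0]
contact_force: [-1.0, 0.5, 0.1]
gripper_width: 0.0433
```

Request:
send_rows(
  deltas=[0,0,0,0,0,-10.5,0,0,0,0,0,-10.5,0,0,0,0,0,-8,0,0,0,0,0,-3.8,0,0,0,0,0,0,0,0,0,0,0,0],
)

```text
clock: 28.68
eef_pos: [0.5845, -0.22, 0.0766]
eef_rot: [2.17, 2.271, -0.0]
contact_force: [0.4, -0.4, -2.3]
gripper_width: 0.0434
```

```bash
python3 ins.py pics/w23.png;python3 - <<'E'
from h import *
for n in("scene","wrist"):
    p=env.read_camera(n);W=cloud(p).reshape(-1,3)
    b=(W[:,0]>.33)&(W[:,0]<.66)&(W[:,1]>-.42)&(W[:,1]<-.28)&(W[:,2]>.057)&(W[:,2]<.067);q=W[b]
    print(n,len(q),len(q)>20 and rect(q[:,:2]))
E
```

```text
28.725 [ 0.5845 -0.2199  0.0765] [[-0.046, 0.999, 0.0], [0.999, 0.046, -0.0], [-0.001, 0.0, -1.0]]
insert_1 0.66 [366.   2. 429.  81.] ztop 0.0446 rect (array([ 630.2, -101.1]), array([30.7, 45.2]), 7.86)
insert_short 0.76 [274. 216. 372. 310.] ztop 0.135 rect (array([ 583.9, -220.7]), array([44.9, 31.4]), 2.14)
reject_box 0.7 [ 43. 275. 351. 375.] ztop 0.0619 rect (array([ 490.4, -333.9]), array([246.1,  59.3]), 3.01)
scene 228 (array([ 492.9, -334. ]), array([249.2,  59.2]), 3.27)
wrist 2176 (array([ 490.2, -333.9]), array([246.4,  59.5]), 3.03)
```

View pics/w23.png

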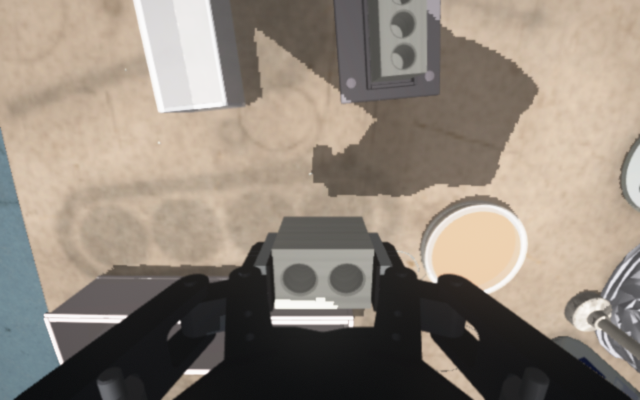

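Request:
send_rows(
  deltas=[-20,-7,0,0,0,0,-35,-12,0,0,0,0,-35,-12,0,0,0,0,-19,-6,0,0,0,-0.3,0,0,0,0,0,0,0,0,0,0,0,0],
)

```text
clock: 29.78
eef_pos: [0.5534, -0.3286, 0.0759]
eef_rot: [-2.16, -2.28, -0.002]
contact_force: [1.3, -0.7, -1.4]
gripper_width: 0.0436
```

```bash
python3 ins.py pics/w24.png;python3 - <<'E'
from h import *
for n in("scene","wrist"):
    p=env.read_camera(n);W=cloud(p).reshape(-1,3)
    b=(W[:,0]>.33)&(W[:,0]<.66)&(W[:,1]>-.42)&(W[:,1]<-.28)&(W[:,2]>.057)&(W[:,2]<.067);q=W[b]
    print(n,len(q),len(q)>20 and rect(q[:,:2]))
cv2.imwrite("pics/scene24.png",cv2.resize(env.read_camera("scene")["img"][150:280,150:300],None,fx=5,fy=4.6))
E
```

```text
29.825 [ 0.5536 -0.3282  0.0759] [[-0.055, 0.999, 0.0], [0.999, 0.055, 0.001], [0.001, 0.0, -1.0]]
insert_short 0.83 [273. 216. 372. 310.] ztop 0.1343 rect (array([ 553.2, -329.6]), array([43.9, 31.5]), 3.1)
reject_box 0.8 [ 52. 168. 409. 261.] ztop 0.0621 rect (array([ 490.3, -334.7]), array([246.4,  59.8]), 2.87)
scene 202 (array([ 491. , -335.6]), array([246.4,  56.3]), 2.99)
wrist 6789 (array([ 490.4, -334.7]), array([246.4,  60. ]), 3.04)
```

View pics/w24.png

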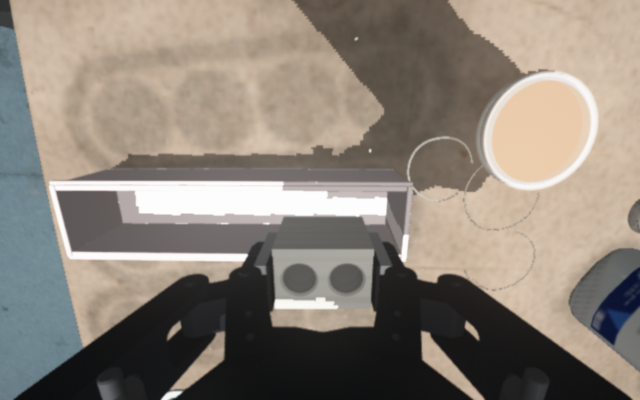

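Request:
send_rows(
  deltas=[-2,0,12,0,0,0,0,0,20,0,0,0,0,0,20,0,0,0,0,0,15,0,0,0,0,0,10,0,0,0,0,0,5,0,0,0,0,0,0,0,0,0],
)

```text
clock: 31.05
eef_pos: [0.5529, -0.3324, -0.0061]
eef_rot: [-2.163, -2.279, 0.0]
contact_force: [-0.3, -0.8, -2.1]
gripper_width: 0.0434
```

```bash
python3 ins.py pics/w25.png; python3 -c "
from h import *
print(env.sense()['contact_force'])"
```

```text
31.1 [ 0.5532 -0.3325 -0.0056] [[-0.052, 0.999, 0.001], [0.999, 0.052, -0.0], [-0.0, 0.001, -1.0]]
insert_short 0.82 [274. 237. 375. 309.] ztop 0.0523 rect (array([ 553. , -333.1]), array([45.6, 31.9]), 3.48)
reject_box 0.94 [  1. 186. 478. 347.] ztop 0.0621 rect (array([ 508.2, -333.9]), array([209.8,  60.1]), 2.83)
[ 0.42178005 -0.62538856 -1.88427334]
```

View pics/w25.png

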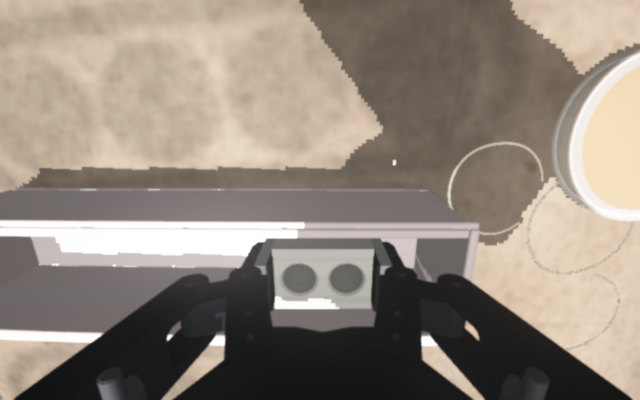

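Request:
send_rows(
  deltas=[0,0,4,0,0,0,0,0,2.5,0,0,0,0,0,1.5,0,0,0,0,0,0,0,0,0],
)

```text
clock: 31.8
eef_pos: [0.5527, -0.3323, -0.0138]
eef_rot: [-2.162, -2.279, 0.0]
contact_force: [-1.8, 0.5, 2.5]
gripper_width: 0.0432
```

```bash
python3 ins.py pics/w26.png; python3 -c "
from h import *
print(env.sense()['contact_force'])"
```

```text
31.85 [ 0.5527 -0.3323 -0.0138] [[-0.052, 0.999, -0.0], [0.999, 0.052, 0.0], [0.0, -0.0, -1.0]]
insert_short 0.95 [272. 247. 375. 310.] ztop 0.0447 rect (array([ 552.6, -333.1]), array([43.9, 31.4]), 2.76)
reject_box 0.82 [  0. 189. 489. 363.] ztop 0.0621 rect (array([ 512.1, -333.6]), array([202.6,  59.9]), 2.82)
[-0.98852209  0.94301739  3.5665788 ]
```

Request:
send_rows(
  deltas=[0,0,0,0,0,0,0,0,0,0,0,0,0,0,0,0,0,0,0,0,-15,0,0,0,0,0,-30,0,0,0,0,0,-40,0,0,0,0,0,-15,0,0,0,0,0,0,0,0,0],
  fingers=-0.4,
)

```text
clock: 33.05
eef_pos: [0.5537, -0.3327, 0.0875]
eef_rot: [2.161, 2.277, 0.001]
contact_force: [-1.4, 0.9, -0.7]
gripper_width: 0.0597
```

```bash
python3 ins.py pics/w27.png; python3 -c "
from h import *
print(env.sense()['gripper_width'])"
```

```text
33.1 [ 0.5527 -0.3323  0.086 ] [[-0.052, 0.999, 0.0], [0.999, 0.052, -0.0], [-0.0, 0.0, -1.0]]
insert_short 0.87 [294. 184. 350. 226.] ztop 0.0446 rect (array([ 552.4, -332.9]), array([43.6, 30.1]), 3.01)
reject_box 0.96 [ 63. 162. 411. 249.] ztop 0.0621 rect (array([ 490.2, -334.5]), array([246.7,  59.4]), 2.98)
0.059710684631528406
```

View pics/w27.png

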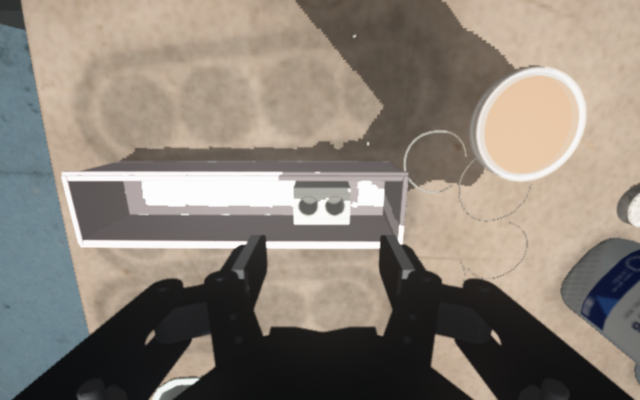

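Request:
send_rows(
  deltas=[25,3.5,0,0,0,0,50,7,0,0,0,0,60,8.5,0,0,0,0,60,8.5,0,0,0,0,60,8.5,0,0,0,0,60,8.5,0,0,0,0,60,8.5,0,0,0,0,50,7,0,0,0,0],
  fingers=-1,
)

```text
clock: 34.3
eef_pos: [0.5899, 0.098, 0.0851]
eef_rot: [-2.16, -2.28, 0.001]
contact_force: [0.5, -0.1, -0.0]
gripper_width: 0.0854
```

Request:
send_rows(
  deltas=[36,5,0,0,0,0,20,3,10,0,0,-4.9,0,0,20,0,0,0,0,0,10,0,0,0,0,0,0,0,0,0,0,0,0,0,0,0],
)

```text
clock: 35.05
eef_pos: [0.596, 0.1504, 0.0461]
eef_rot: [2.065, 2.367, -0.0]
contact_force: [0.4, 0.1, 0.1]
gripper_width: 0.0855
```

```bash
python3 ins.py pics/w28.png
```

```text
35.1 [0.5961 0.1508 0.0465] [[-0.136, 0.991, 0.001], [0.991, 0.136, -0.0], [-0.0, 0.001, -1.0]]
insert_1 0.93 [299. 260. 345. 329.] ztop 0.0446 rect (array([602.9,  95.5]), array([30.2, 57.9]), 7.75)
insert_chipped 0.57 [296. 163. 346. 259.] ztop 0.0446 rect (array([594.5, 154.9]), array([30.1, 63. ]), 7.91)
```

View pics/w28.png

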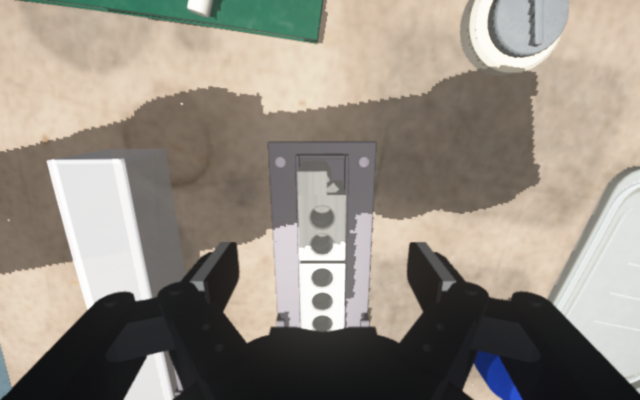

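Request:
send_rows(
  deltas=[-0.5,-0.8,20,0,0,0,0,0,25,0,0,0,0,0,13,0,0,0,0,0,0,0,0,0],
)

```text
clock: 35.8
eef_pos: [0.5937, 0.1506, -0.0137]
eef_rot: [-2.062, -2.368, 0.004]
contact_force: [-0.5, -0.4, -0.2]
gripper_width: 0.0852
```

Request:
send_rows(
  deltas=[0,0,0,0,0,0,0,0,0,0,0,0,0,0,0,0,0,0,0,0,0,0,0,0,0,0,0,0,0,0],
  fingers=1,
  squeeze=40,
)

```text
clock: 36.42
eef_pos: [0.5955, 0.1511, -0.0112]
eef_rot: [2.063, 2.368, 0.002]
contact_force: [-0.0, -1.0, 5.5]
gripper_width: 0.0294
```

Request:
send_rows(
  deltas=[0,0,-6,0,0,0,0,0,-15,0,0,0,0,0,-24,0,0,0,0,0,-22,0,0,0,0,0,0,0,0,0],
)

```text
clock: 37.05
eef_pos: [0.5962, 0.1513, 0.0573]
eef_rot: [2.062, 2.367, 0.005]
contact_force: [0.3, 0.5, -1.4]
gripper_width: 0.0294
```

```bash
python3 ins.py pics/w29.png
```

```text
37.1 [0.5952 0.151  0.0559] [[-0.137, 0.991, 0.001], [0.991, 0.137, 0.0], [0.0, 0.001, -1.0]]
insert_1 0.48 [300. 321. 340. 327.] ztop 0.0446 rect (array([606.6,  67.2]), array([29.2,  6.4]), 7.66)
insert_chipped 0.59 [290. 179. 357. 321.] ztop 0.1131 rect (array([595. , 156.3]), array([30. , 60.9]), 8.3)
```

View pics/w29.png

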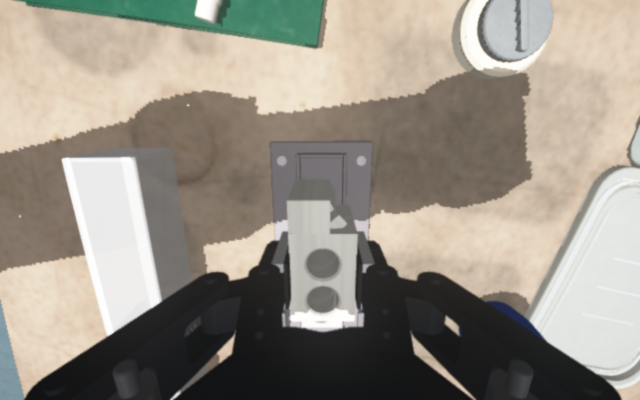

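Request:
send_rows(
  deltas=[-25,-4,0,0,0,0,-45,-7.5,0,0,0,0,-55,-9,0,0,0,0,-55,-9,0,0,0,0,-55,-9,0,0,0,0,-55,-9,0,0,0,0,-50,-8.2,0,0,0,0,-26,-5,0,0,0,0],
)

```text
clock: 38.3
eef_pos: [0.5836, -0.224, 0.054]
eef_rot: [-2.068, -2.364, 0.003]
contact_force: [0.8, 0.7, -1.5]
gripper_width: 0.0292
```

Request:
send_rows(
  deltas=[0,0,15,0,0,0,0,0,22,0,0,0,0,0,18,0,0,0,0,0,9,0,0,0,0,0,3,0,0,0,0,0,0,0,0,0],
)

```text
clock: 39.05
eef_pos: [0.5854, -0.2198, -0.0118]
eef_rot: [2.063, 2.369, 0.0]
contact_force: [0.5, 0.0, -0.8]
gripper_width: 0.0295
```

```bash
python3 ins.py pics/w30.png; python3 -c "
from h import *
print(env.sense()['contact_force'])"
```

```text
39.1 [ 0.5855 -0.22   -0.0115] [[-0.137, 0.991, 0.001], [0.991, 0.137, -0.0], [-0.001, 0.001, -1.0]]
reject_box 0.76 [  0. 319. 232. 400.] ztop 0.0431 rect (array([ 467.6, -308.6]), array([103.4,   3.7]), 3.05)
[ 0.25033465 -0.46837682 -1.02030476]
```

Request:
send_rows(
  deltas=[0,0,3,0,0,0,0,0,2,0,0,0,0,0,0,0,0,0],
)

```text
clock: 39.67
eef_pos: [0.5853, -0.2201, -0.0153]
eef_rot: [2.063, 2.369, 0.0]
contact_force: [-3.6, 2.6, 12.0]
gripper_width: 0.0297
```

Request:
send_rows(
  deltas=[0,0,0,0,0,0,0,0,0,0,0,0,0,0,0,0,0,0,0,0,0,0,0,0,0,0,-15,0,0,0,0,0,-30,0,0,0,0,0,-40,0,0,0,0,0,0,0,0,0],
  fingers=-1,
)

```text
clock: 40.67
eef_pos: [0.588, -0.221, 0.0727]
eef_rot: [2.058, 2.363, 0.005]
contact_force: [0.2, 0.5, 0.5]
gripper_width: 0.0852
```

```bash
python3 ins.py pics/w31.png
```

```text
40.725 [ 0.5864 -0.2204  0.0706] [[-0.137, 0.991, 0.004], [0.991, 0.137, -0.001], [-0.002, 0.004, -1.0]]
insert_1 0.67 [378.   3. 442.  88.] ztop 0.0446 rect (array([ 630. , -100.3]), array([31.1, 46.8]), 8.19)
insert_chipped 0.7 [300. 153. 342. 241.] ztop 0.0406 rect (array([ 584.5, -215. ]), array([30. , 60.9]), 7.68)
insert_chipped 0.38 [144.   0. 247.  97.] ztop 0.0517 rect (array([ 491.7, -125.1]), array([46.9, 53.3]), 7.52)
insert_short 0.86 [235. 320. 279. 341.] ztop 0.0444 rect (array([ 545.3, -335. ]), array([28.3, 20.8]), 1.73)
reject_box 0.66 [ 16. 260. 339. 367.] ztop 0.0618 rect (array([ 490.2, -333.7]), array([245.3,  59.4]), 2.99)
```

View pics/w31.png

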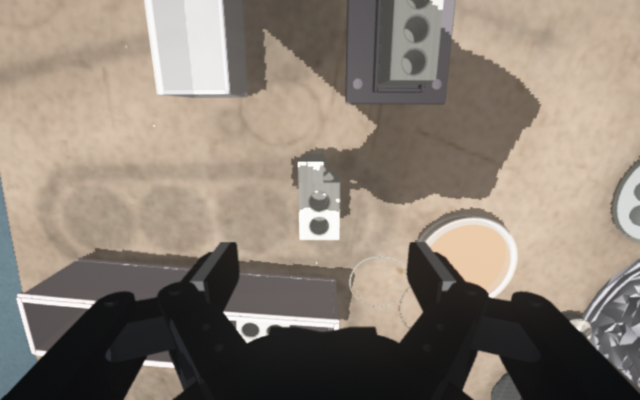

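Request:
send_rows(
  deltas=[5,-6,0,0,0,10,0,0,0,0,0,10.7,0,0,0,0,0,10.7,0,0,0,0,0,10.7,0,0,0,0,0,10.7,0,0,0,0,0,10.7,0,0,0,0,0,10.7,0,0,0,0,0,10.7],
)

```text
clock: 41.92
eef_pos: [0.5777, -0.2155, 0.0669]
eef_rot: [-3.122, -0.346, 0.003]
contact_force: [1.0, -0.2, -0.0]
gripper_width: 0.0858
```

Request:
send_rows(
  deltas=[0,0,15,0,0,5.1,0,0,10,0,0,0,0,0,0,0,0,0,0,0,0,0,0,0],
)

```text
clock: 42.42
eef_pos: [0.5785, -0.216, 0.0431]
eef_rot: [3.134, 0.217, 0.0]
contact_force: [0.1, -0.2, -0.6]
gripper_width: 0.0851
```

```bash
python3 ins.py pics/w32.png
```

```text
42.475 [ 0.5786 -0.2161  0.0433] [[0.99, 0.138, 0.001], [0.138, -0.99, -0.0], [0.001, 0.0, -1.0]]
insert_1 0.75 [ 70.  94. 204. 145.] ztop 0.0446 rect (array([629.3, -93.9]), array([30.1, 61.1]), 7.97)
insert_1 0.72 [  2.  94.  79. 150.] ztop 0.0445 rect (array([621.1, -38.8]), array([30.3, 49.6]), 8.02)
insert_chipped 0.7 [276. 181. 372. 239.] ztop 0.0406 rect (array([ 584.6, -215. ]), array([31.1, 60.1]), 7.85)
insert_short 0.77 [471. 233. 518. 300.] ztop 0.0445 rect (array([ 558.5, -334. ]), array([34.7, 27.9]), 0.24)
reject_box 0.8 [410. 181. 575. 400.] ztop 0.062 rect (array([ 540.9, -331.9]), array([145.7,  59.8]), 2.31)
reject_box 0.7 [471. 234. 515. 300.] ztop 0.0445 rect (array([ 558.5, -334. ]), array([34.6, 27.9]), 0.24)
```

View pics/w32.png

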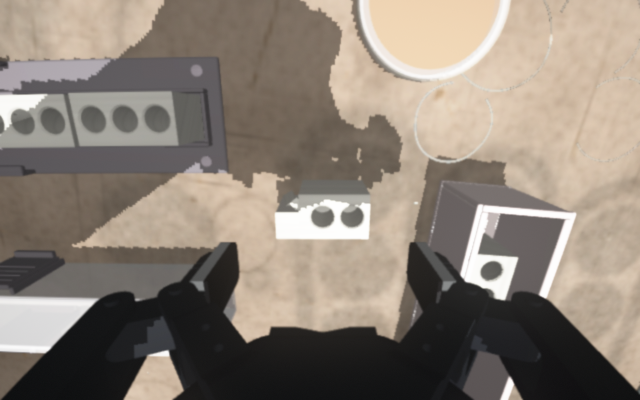

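Request:
send_rows(
  deltas=[0.8,0,20,0,0,0,0,0,25,0,0,0,0,0,15,0,0,0,0,0,5,0,0,0,0,0,0,0,0,0],
)

```text
clock: 43.3
eef_pos: [0.5791, -0.2158, -0.0223]
eef_rot: [3.134, 0.216, -0.0]
contact_force: [-0.5, -0.2, 0.0]
gripper_width: 0.0854
```

Request:
send_rows(
  deltas=[0,0,0,0,0,0,0,0,0,0,0,0,0,0,0,0,0,0,0,0,0,0,0,0],
  fingers=1,
  squeeze=60,
)

```text
clock: 43.8
eef_pos: [0.58, -0.216, -0.0209]
eef_rot: [3.134, 0.216, 0.003]
contact_force: [-0.2, -0.7, 5.5]
gripper_width: 0.0591
```

```bash
python3 ins.py pics/w33.png
```

```text
43.85 [ 0.5801 -0.2161 -0.0209] [[0.991, 0.137, 0.002], [0.137, -0.991, -0.0], [0.002, 0.001, -1.0]]
insert_1 0.9 [  2.  85. 153. 172.] ztop 0.0445 rect (array([ 630.7, -104.9]), array([30.4, 40.3]), 7.98)
insert_chipped 0.86 [254. 209. 395. 302.] ztop 0.0406 rect (array([ 584.9, -215.7]), array([31.8, 59.8]), 7.53)
insert_chipped 0.55 [  0.  84. 151. 171.] ztop 0.0445 rect (array([ 630.7, -104.9]), array([30.4, 40.3]), 7.98)
insert_short 0.9 [560. 305. 602. 361.] ztop 0.0444 rect (array([ 566., -338.]), array([19.9, 19.7]), 89.9)
```

View pics/w33.png

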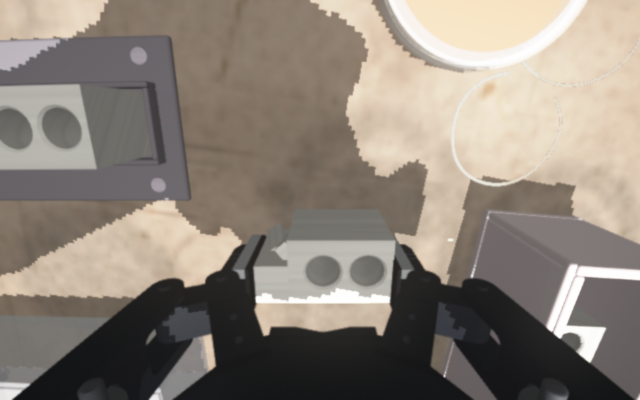

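Gripped at 59 mm. Lift, turn back and align with the box.

Request:
send_rows(
  deltas=[0,0,-8,0,0,0,0,0,-22,0,0,0,0,0,-30,0,0,0,0,0,-30,0,0,-10,0,0,-5,0,0,-10.5,0,0,0,0,0,-10.5,0,0,0,0,0,-10.5,0,0,0,0,0,-10.5],
)

```text
clock: 45.05
eef_pos: [0.5792, -0.216, 0.0744]
eef_rot: [2.716, 1.576, 0.0]
contact_force: [-0.4, 0.6, -1.7]
gripper_width: 0.059
```

Request:
send_rows(
  deltas=[0,0,0,0,0,-10.5,0,0,0,0,0,-10.5,0,0,0,0,0,-8,0,0,0,0,0,-4.1,0,0,0,0,0,0,0,0,0,0,0,0],
)

```text
clock: 45.8
eef_pos: [0.5792, -0.216, 0.0736]
eef_rot: [2.164, 2.277, -0.0]
contact_force: [-0.0, 0.3, -0.7]
gripper_width: 0.0592
```

```bash
python3 ins.py pics/w34.png
```

```text
45.85 [ 0.5792 -0.2159  0.0735] [[-0.051, 0.999, 0.0], [0.999, 0.051, -0.001], [-0.001, 0.0, -1.0]]
insert_1 0.75 [376.   4. 438.  90.] ztop 0.0446 rect (array([629.8, -99.6]), array([30.9, 48.4]), 7.57)
insert_chipped 0.8 [254. 210. 394. 305.] ztop 0.1352 rect (array([ 578.8, -211.4]), array([60.1, 32. ]), 3.21)
insert_short 0.56 [256. 209. 398. 306.] ztop 0.1352 rect (array([ 578.9, -211.4]), array([59.9, 32. ]), 3.21)
reject_box 0.58 [ 47. 279. 357. 382.] ztop 0.0615 rect (array([ 490.3, -333.7]), array([244.,  59.]), 2.92)
```

View pics/w34.png

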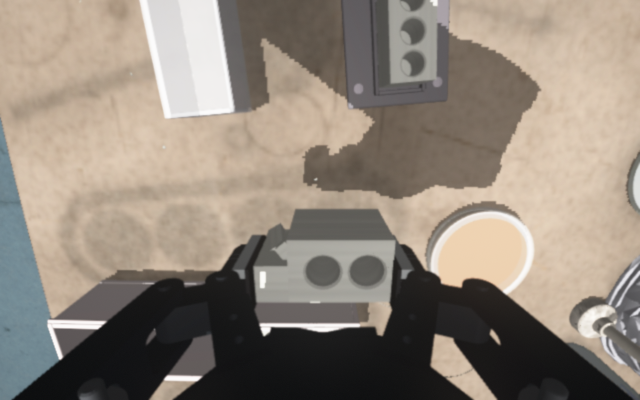

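Request:
send_rows(
  deltas=[-14,-17,0,0,0,0,-25,-30,0,0,0,0,-30,-36.5,0,0,0,0,-29,-35,0,0,0,0,-15,-18,0,0,0,0,-5,-6,0,0,0,0,0,0,0,0,0,0,0,0,0,0,0,0],
)

```text
clock: 47.05
eef_pos: [0.444, -0.34, 0.073]
eef_rot: [2.16, 2.281, 0.001]
contact_force: [-0.3, 0.5, -1.3]
gripper_width: 0.059
```

```bash
python3 ins.py pics/w35.png
```

```text
47.1 [ 0.4441 -0.3399  0.073 ] [[-0.054, 0.999, 0.001], [0.999, 0.054, 0.0], [0.0, 0.001, -1.0]]
insert_short 0.96 [421. 184. 500. 230.] ztop 0.0445 rect (array([ 552.6, -333.1]), array([44.6, 30.7]), 3.17)
reject_box 0.71 [206. 160. 581. 260.] ztop 0.0621 rect (array([ 490.9, -334.4]), array([246.6,  59.5]), 2.63)
reject_box 0.63 [424. 184. 502. 230.] ztop 0.0445 rect (array([ 552.6, -333.1]), array([44.6, 30.7]), 3.17)
```

View pics/w35.png

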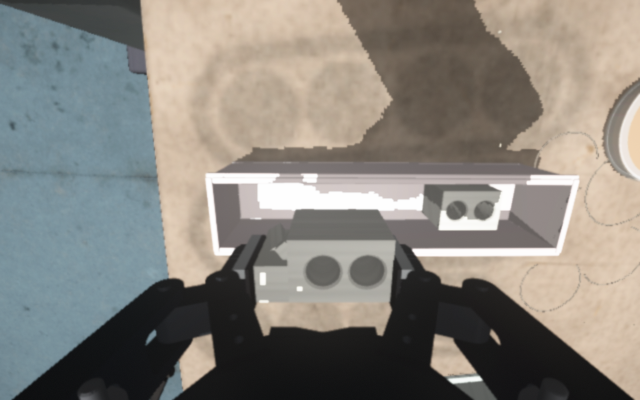

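Request:
send_rows(
  deltas=[-1.5,0,12,0,0,0,0,0,20,0,0,0,0,0,20,0,0,0,0,0,15,0,0,0,0,0,10,0,0,0,0,0,5,0,0,0,0,0,0,0,0,0],
)

```text
clock: 48.18
eef_pos: [0.4432, -0.3425, -0.0091]
eef_rot: [-2.163, -2.279, 0.0]
contact_force: [0.2, -0.2, -1.5]
gripper_width: 0.0591
```

```bash
python3 ins.py pics/w36.png; python3 -c "
from h import *
p=env.read_camera('wrist');W=cloud(p)
q=W[270:300,300:345].reshape(-1,3);print(np.nanpercentile(q[:,2],[50,90]))
print(env.sense()['contact_force'])"
```

```text
48.225 [ 0.4434 -0.3427 -0.0087] [[-0.052, 0.999, 0.0], [0.999, 0.052, -0.0], [-0.0, 0.0, -1.0]]
insert_chipped 0.8 [254. 229. 397. 304.] ztop 0.0524 rect (array([ 442.8, -337.7]), array([59.9, 31.5]), 3.27)
insert_short 0.84 [471. 231. 611. 292.] ztop 0.0445 rect (array([ 552.2, -333. ]), array([46.4, 31.9]), 3.77)
reject_box 0.75 [121. 181. 640. 342.] ztop 0.062 rect (array([ 475.1, -335.2]), array([215.6,  59.2]), 2.69)
[0.05273688 0.05375084]
[ 0.75362994 -0.56223557 -0.3784817 ]
```

View pics/w36.png

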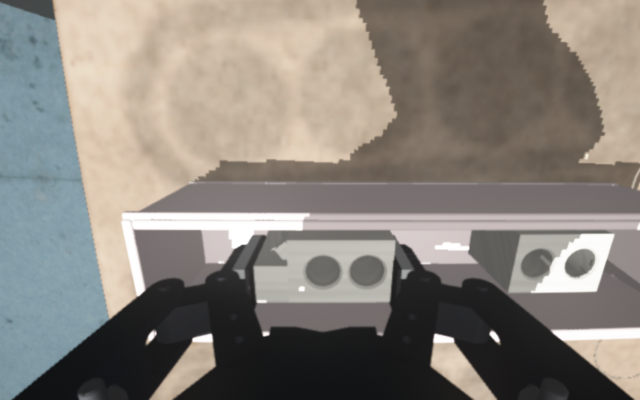

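Bottom is about 8 mm above the floor; lower the rest gently.

Request:
send_rows(
  deltas=[0,0,4,0,0,0,0,0,2.5,0,0,0,0,0,1.5,0,0,0,0,0,0,0,0,0],
)

```text
clock: 48.98
eef_pos: [0.443, -0.3424, -0.0169]
eef_rot: [-2.162, -2.279, 0.0]
contact_force: [-1.1, 0.2, 1.8]
gripper_width: 0.0592
```

```bash
python3 ins.py pics/w37.png; python3 -c "
from h import *
print(env.sense()['contact_force'])"
```

```text
49.025 [ 0.443  -0.3424 -0.0169] [[-0.052, 0.999, -0.0], [0.999, 0.052, 0.0], [0.0, -0.0, -1.0]]
insert_chipped 0.61 [257. 240. 396. 305.] ztop 0.0446 rect (array([ 442.7, -337.7]), array([60.2, 31.8]), 4.11)
insert_short 0.61 [474. 237. 629. 303.] ztop 0.0445 rect (array([ 552.5, -333.4]), array([46.6, 31.7]), 2.13)
reject_box 0.96 [107. 182. 638. 359.] ztop 0.0621 rect (array([ 471. , -335.4]), array([207.6,  60.2]), 3.16)
[-1.87487613 -0.10155904  1.9579422 ]
```

Request:
send_rows(
  deltas=[0,0,0,0,0,0,0,0,0,0,0,0,0,0,0,0,0,0,0,0,-12,0,0,0,0,0,-30,0,0,0,0,0,-40,0,0,0,0,0,-30,0,0,0,0,0,0,0,0,0],
  fingers=-0.7,
)

```text
clock: 50.22
eef_pos: [0.4449, -0.3438, 0.0983]
eef_rot: [2.158, 2.274, 0.001]
contact_force: [-0.2, 0.6, 0.9]
gripper_width: 0.0728
```

```bash
python3 ins.py pics/w38.png; python3 - <<'E'
from h import *
for n in("scene","side"):
    p=env.read_camera(n);cv2.imwrite(f"pics/{n}38.png",p["img"][130:345,140:420] if n=="side" else p["img"][130:300,150:430]);W=cloud(p)
    for o in ["cover","insert_1","timer","agar_dish","flask","marker"]:
        for r in env.silhouettes(p,o)[:3]:
            q=W[r["mask"]];q=q[~np.isnan(q[:,0])]
            if len(q)>3: print(n,o,round(r["p"],2),np.round(np.percentile(q,[3,50,97],axis=0),3).tolist())
E
```

```text
50.275 [ 0.4438 -0.343   0.0966] [[-0.052, 0.999, 0.003], [0.999, 0.052, -0.002], [-0.002, 0.002, -1.0]]
insert_chipped 0.91 [285. 168. 360. 211.] ztop 0.0446 rect (array([ 442.6, -337.4]), array([60.2, 30.6]), 4.07)
insert_short 0.6 [414. 170. 483. 212.] ztop 0.0445 rect (array([ 552.7, -333. ]), array([45.1, 30.6]), 2.68)
reject_box 0.93 [219. 151. 550. 236.] ztop 0.0621 rect (array([ 490.7, -334.4]), array([246. ,  58.8]), 2.75)
scene cover 0.96 [[0.441, -0.152, 0.002], [0.488, -0.017, 0.041], [0.515, 0.162, 0.054]]
scene insert_1 0.82 [[0.589, 0.061, 0.009], [0.612, 0.083, 0.036], [0.621, 0.121, 0.047]]
scene insert_1 0.78 [[0.612, -0.125, 0.011], [0.638, -0.101, 0.037], [0.648, -0.065, 0.047]]
scene insert_1 0.72 [[0.599, -0.06, 0.006], [0.63, -0.031, 0.038], [0.638, 0.017, 0.047]]
scene agar_dish 0.69 [[0.683, -0.303, 0.009], [0.727, -0.261, 0.017], [0.767, -0.225, 0.02]]
scene flask 0.73 [[0.715, 0.019, 0.002], [0.779, 0.038, 0.047], [0.797, 0.116, 0.091]]
side cover 0.7 [[0.432, -0.141, 0.003], [0.462, 0.022, 0.049], [0.506, 0.171, 0.055]]
side insert_1 0.87 [[0.586, 0.065, 0.012], [0.595, 0.095, 0.038], [0.619, 0.124, 0.047]]
side insert_1 0.59 [[0.602, -0.06, 0.004], [0.612, -0.027, 0.035], [0.637, 0.0, 0.047]]
side insert_1 0.56 [[0.611, -0.122, 0.013], [0.619, -0.094, 0.037], [0.644, -0.066, 0.047]]
side timer 0.6 [[0.671, 0.263, 0.002], [0.689, 0.291, 0.021], [0.721, 0.318, 0.035]]
side agar_dish 0.91 [[0.679, -0.303, 0.005], [0.716, -0.259, 0.017], [0.762, -0.221, 0.021]]
side agar_dish 0.62 [[0.439, -0.01, 0.004], [0.444, 0.009, 0.025], [0.449, 0.027, 0.046]]
side flask 0.86 [[0.739, 0.026, 0.009], [0.752, 0.054, 0.052], [0.775, 0.078, 0.091]]
side marker 0.54 [[0.501, 0.272, 0.014], [0.514, 0.329, 0.025], [0.529, 0.393, 0.03]]
side marker 0.42 [[0.382, -0.363, 0.005], [0.507, -0.313, 0.041], [0.611, -0.303, 0.064]]
```

View pics/w38.png

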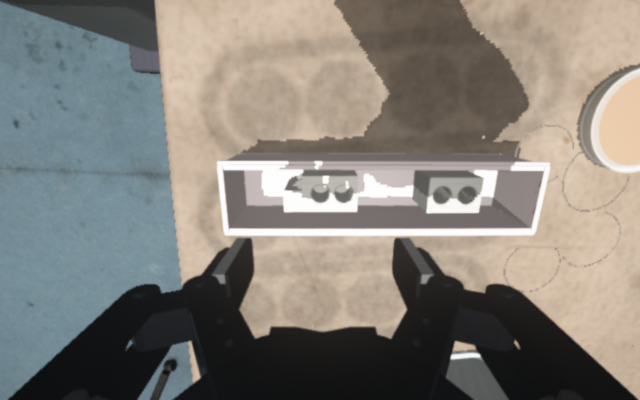

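View pics/side38.png

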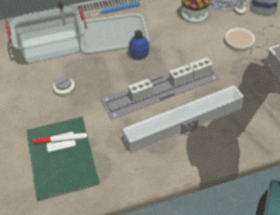

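Everything checks out: both inserts are on the box floor (tops at 44.6 mm), three are left in the case, the cover is standing and the bystanders haven't moved. Handing in.

```bash
python3 -c "
from h import *
print(env.sign_off()); print(env.sense()['clock'])"
```

```text
the job is handed in; nothing more can be done
None
the job is handed in; nothing more can be done
```

The cover is off and standing upright on the bench about 140 mm from the case. The short and chipped inserts were each set down, re-gripped by their ends and lowered to the floor of the reject box. I handed in at about 50 s of the 72 s limit; sign-off reports no verdict.

**Last checks, from camera depth:**
- **Faulty inserts:** both tops read 44.5–44.6 mm above the bench. That fits them standing on the 4 mm box floor, and both sit well inside the box walls.
- **Sound inserts:** all three are still standing in the case in their own slots.
- **Cover:** it looked level and seated right after release. The last scene and side pictures show it still standing.
- **Bystanders:** timer, agar dish, flask and marker read within a few millimetres of where they started, though not every one was found in both pictures.
- **Gripper:** open, above the box and touching nothing.

**What disagreed:** the reported TCP height was about 30 mm lower than the real fingertips in all three cameras. Because of this, my first squeeze caught the cover above its tabs and slipped off, leaving it tilted about 0.13 rad on the case; a second squeeze at nearly the same height left it still tilted. After correcting for the offset, the next squeeze pressed both tabs and seated the cover level, and I then lifted it off. Those early squeezes also pressed on the cover while it was still on the case, with at most about 16 N at the wrist.

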